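# Change over the bench saw

## Robot

A 6-joint arm with a two-finger parallel gripper is mounted at the origin on the work surface. World frame = base frame: x ahead of the robot, y to its left, z up, the work surface at z = 0. Lengths are in m, angles in degrees, forces in N, time in s.
With the tool pointing down it reaches from about 0.3 to 0.825 m from the base axis. Payload 5.4 kg.
Tool frame: the origin (TCP) lies midway between the tips of the shut fingers; the grasp point (between the pads) lies behind it (hold_point_z is the z of the grasp point in the tool frame, in m); z points along the fingers, y is the direction in which the jaws open and shut (so a half turn about z gives the same grasp; the last joint's range is limited). The gripper opens to 92 mm and grips with 3 to 60 N. Pads are 20 mm wide; open, the fingers measure 128 mm over their backs; the gripper's body (75 mm by 189 mm) begins 69 mm behind the grasp point.
Start: joints at [52.821, 9.076, 91.501, -0, 79.423, -12.038], TCP at [0.244, 0.521, 0.215] pointing down, gripper open.
Joint ranges: [-166.64, 166.64], [-54.1, 131.32], [10.49, 154.53], [-73.88, 253.88], [9.74, 151.15], [-171.62, 171.62]. Speed limits (degrees/s): [147.25, 147.25, 180, 180, 180, 180].

## Interface

Orientations are given as [roll, pitch, yaw] about the fixed x, y, z axes, in that order (R = Rz(yaw) Ry(pitch) Rx(roll)).
In Python, from rig import * gives the robot as it stands.
- The arm moves only by the shell command python3 -m jog 'ROWS' [FORCE]. ROWS is JSON, a list of rows, each a list of 7 numbers: the shift along the world's x, y, z in mm, then the turn, a rotation vector about the world's x, y, z in degrees, then the gripper's target within -1 to 1 (shut at 1, half-way at 0, fully open at -1). In form: [[tx, ty, tz, ax, ay, az, jaw], ...]. A call has 1 to 10 rows; each row shifts and turns the commanded pose from where the row before left it; what a row does not reach is not made up. A row lasts 1/10 s, in which the tool goes at most 50 mm and 8.59 degrees, less where a joint would pass 70% of its speed; a pose out of reach is approached as far as the arm can. A call with a gripper value outside its range is refused whole. The fingers move at their own pace and stop on an object; FORCE is the grip in N (left out, the last holds). Time passes only in rows, so rows that do not move let the fingers close. It gives the time, the measured TCP pose, the force and the opening at its end, in the units of the state.
- get_obs(): the state, without advancing time (a new reading comes with each control period).
- read_camera(name): name is "scene" or "top" or "wrist"; returns the picture (480x640x3 uint8, blue, green, red); there is no depth.
- calibration(name): a dict with "fovy" (degrees; the focal length in pixels is half the picture's height over the tangent of half this angle, whatever the lens; pixels are square), "cx", "cy" (the principal point, pixels), "world_from_camera" (4x4, takes a point from camera to world coordinates); the wrist camera has in their place "hand_eye" (4x4, takes a point from camera to tool coordinates, whose origin is the TCP and whose axes are the flange's). Camera axes: x right, y down, z forward; pixel columns grow to the right and rows downward; lengths in m; the calibration is good to about 2 mm. A picture is of the moment at which its call begins: read the wrist's pose just before it. calibration takes no time and is no camera call.
- job_done(): hands the job in, once; it reports no verdict.
The state is a dict: "clock": time; "joint_positions": joint angles; "qvel": joint speeds; "tau": joint torques, N m; "tcp_pos": TCP position; "tool_rot": TCP orientation; "force": force on the tool from outside, world axes, zero at the start; "wrist_torque": the same for the moment, N m; "width": opening from 0.0 (shut) to 1.0 (fully open).
Only numpy, scipy, OpenCV 4.12 (cv2) and the standard library are available. Lean on these libraries where they do the work, as an engineer would, in place of code of your own. Each camera call takes 0.05 s, during which the arm holds its last target.

## Task

Make the bench saw ready for its next workpiece: first turn the speed dial fully anticlockwise to its off stop, then take the yellow push block and sweep every metal offcut off the saw bed into the steel scrap pan beside it, without touching the offcuts on the bed with the fingers (one that has fallen onto the bench may be picked up by hand). With the bed cleared, lay the copper bar flat on it, lengthwise along the dark fence, and push it fully home, flush against the fence and with its end against the red end stop. Stand the push block back on its black rubber mat, lined up with the mat, and leave everything else on the bench where it is.

Things in the scene. Friction and masses are not known exactly. Their poses are not given: they have to be found in the camera images.
- dial (a joint): speed dial of the saw, on top of the control box: 0 = fully anticlockwise seen from above = off (end stop, pointer at the red dot); grows clockwise, up to 3.0 rad
- dial_grip (a point): on the dial's axis at the height to grip: middle of an upright black bar 57 long (along the point's x), 14 wide and 32 tall, which turns with the dial; this point is 7 below the bar's top, 37 above the box's top; the round skirt under the bar has radius 30. A white pointer mark lies on the bar's -x half
- control: fixed grey box with white top, 130 x 130 x 60 tall, carrying the dial at its middle; origin: centre of its underside. The red off dot is on its -x side
- bed: fixed green saw table, flat aluminium top (bed) at z = 60, x -110..100, y -170..170; origin: underside. Dark fence along the far (+x) edge: face at x = 100, rises 30, 20 thick, full length. Red end stop beside it at the +y end: face at y = 140 looking to -y, x 45..100, rises 25. Near (-x) and -y edges are open; the dark blade slot is flush
- pan: fixed open steel scrap pan 250 (x) x 140 (y) x 45 tall, walls and floor 4 thick, standing on the bench a few mm off the bed's open -y edge and 15 lower than its top, parallel to it; origin: centre of its underside
- mat: fixed black rubber mat 160 (x) x 70 (y) x 4 thick, the push block's place; origin: centre of its underside
- push_block: loose yellow push block with a black rubber sole and an upright wooden handle; foot 120 (x) x 36 (y) x 30 tall, handle 80 (x) x 26 (y) from z = 30 to z = 85; origin: centre of its sole; about 0.3 kg
- bar: loose plain copper bar, the next workpiece, 160 (x) x 40 (y) x 20 thick (z), lying flat on the bench, about 0.5 kg; origin: centre of its underside
- offcut1: loose offcut of square-edged bar (brass, steel or copper) on the bed, 60 (x) x 24 (y) x 22 tall, about 0.14 kg, origin: centre of its underside; may be absent
- offcut2: loose offcut of square-edged bar (brass, steel or copper) on the bed, 60 (x) x 24 (y) x 22 tall, about 0.14 kg, origin: centre of its underside; may be absent
- offcut3: loose offcut of square-edged bar (brass, steel or copper) on the bed, 60 (x) x 24 (y) x 22 tall, about 0.14 kg, origin: centre of its underside; may be absent
- offcut4: loose offcut of square-edged bar (brass, steel or copper) on the bed, 60 (x) x 24 (y) x 22 tall, about 0.14 kg, origin: centre of its underside; may be absent
- offcut5: loose offcut of square-edged bar (brass, steel or copper) on the bed, 60 (x) x 24 (y) x 22 tall, about 0.14 kg, origin: centre of its underside; may be absent
- hammer: bystander: hammer 260 long, lying
- wrench: bystander: wrench 180 long, lying
- bowl: bystander: steel bowl, 110 across, 45 tall
- jar: bystander: amber jar, 64 across, 90 tall
- bamboo: bystander: yellow bamboo sleeve standing on end, 80 across, 110 tall
Things that resemble listed ones, but are neither listed nor needed, are in the scene too. What is shaped like the control but purple is not meant.

How it is judged (in metres and radians):
On the way, in this order (a step that is already met when the one before it is completed fails the run):
1. the dial is turned fully anticlockwise, off (value of joint dial below 0.08 rad), for 0.2 s.
2. every offcut lies in the scrap pan, the dial still off (value of joint dial below 0.08 rad and x of offcut1 in the frame of pan between -0.125 and 0.125 m and y of offcut1 in the frame of pan between -0.07 and 0.07 m and z of each of offcut1, offcut2, offcut3, offcut4, offcut5 in the frame of pan below 0.058 m and x of offcut2 in the frame of pan between -0.125 and 0.125 m and y of offcut2 in the frame of pan between -0.07 and 0.07 m and x of offcut3 in the frame of pan between -0.125 and 0.125 m and y of offcut3 in the frame of pan between -0.07 and 0.07 m and x of offcut4 in the frame of pan between -0.125 and 0.125 m and y of offcut4 in the frame of pan between -0.07 and 0.07 m and x of offcut5 in the frame of pan between -0.125 and 0.125 m and y of offcut5 in the frame of pan between -0.07 and 0.07 m), for 0.3 s.
3. the bar lies flat on the bed, home against fence and end stop (x of bar in the frame of bed between 0.0768 and 0.0825 m and y of bar in the frame of bed between 0.0568 and 0.0625 m and z of bar in the frame of bed below 0.063 m and angle between the x axis of bar and the y axis of bed, either way round below 0.03 rad), for 0.2 s.
At the end, for the whole second after the job is handed in: dial within 0.08 rad of off; every offcut in the scrap pan; bar flat on the bed, parallel to the fence within 0.03 rad, gaps to fence and end stop under 3.2 mm; push block upright on its mat (within 35 mm along, 22 mm across, 0.25 rad); all at rest (all of step 2 and all of step 3 and x of push_block in the frame of mat between -0.035 and 0.035 m and y of push_block in the frame of mat between -0.022 and 0.022 m and z of push_block in the frame of mat below 0.008 m and angle between the x axis of push_block and the x axis of mat, either way round below 0.25 rad and angle between push_block's own z axis and vertical below 0.08 rad and linear speed of each of offcut1, offcut2, offcut3, offcut4, offcut5, bar, push_block below 0.02 m/s); the robot touches nothing.
It fails at once if the fingers touch an offcut on the bed ((contact force between the fingers and offcut1 above 0.5 N and x of offcut1 in the frame of bed between -0.11 and 0.1 m and y of offcut1 in the frame of bed between -0.17 and 0.17 m and z of offcut1 in the frame of bed between 0.05 and 0.07 m) or (contact force between the fingers and offcut2 above 0.5 N and x of offcut2 in the frame of bed between -0.11 and 0.1 m and y of offcut2 in the frame of bed between -0.17 and 0.17 m and z of offcut2 in the frame of bed between 0.05 and 0.07 m) or (contact force between the fingers and offcut3 above 0.5 N and x of offcut3 in the frame of bed between -0.11 and 0.1 m and y of offcut3 in the frame of bed between -0.17 and 0.17 m and z of offcut3 in the frame of bed between 0.05 and 0.07 m) or (contact force between the fingers and offcut4 above 0.5 N and x of offcut4 in the frame of bed between -0.11 and 0.1 m and y of offcut4 in the frame of bed between -0.17 and 0.17 m and z of offcut4 in the frame of bed between 0.05 and 0.07 m) or (contact force between the fingers and offcut5 above 0.5 N and x of offcut5 in the frame of bed between -0.11 and 0.1 m and y of offcut5 in the frame of bed between -0.17 and 0.17 m and z of offcut5 in the frame of bed between 0.05 and 0.07 m)).
It fails at once if a bystander is moved more than 30 mm (distance of any of hammer, wrench, bowl, jar, bamboo from where it was at the start of the episode above 0.03 m).
Of offcut1, offcut2, offcut3, offcut4, offcut5 only 3 to 5 are there at a start; the rules pass over those that are not, and their reading is None.
At some moment in a run one of offcut1, offcut2, offcut3, offcut4, offcut5, bar may be knocked a few centimetres aside while the robot is not near it.
Once in a run the grip may slacken for a moment while it holds something.
It also fails if it takes over 200 s, if anything falls off the work surface, if the arm or the gripper's body presses on something with over 40 N, if the wrist force passes 120 N, or if a joint passes its speed limit or range.

## Working session

There is one attempt and no reset: what is moved stays moved. The work goes in short steps, Python scripts to look and compute and a shell command to move; the robot and the scene stay as the last step left them, time stands still between calls to the robot, and variables do not carry over. Pictures are saved under pics/ and viewed, and the job is handed in when it is done.

```bash
mkdir -p pics; ls
python3 - <<'E'
from rig import *
import cv2
print(get_obs())
for n in ("scene","top","wrist"):
    print(n,calibration(n)); cv2.imwrite(f"pics/{n}0.png",read_camera(n))
E
```

```text
pics
{'clock': 0.0, 'joint_positions': array([ 5.28219604e+01,  9.11223415e+00,  9.15718383e+01, -1.10239488e-03,
        7.94233707e+01, -1.20396742e+01]), 'qvel': array([ 0.08713664,  0.09801775,  0.00802473, -0.14229309,  0.04086261,
       -0.01732554]), 'tau': array([ 1.46406037e-03, -3.85574448e+01, -3.22105622e+01,  7.01318937e-02,
        3.78027640e-02, -1.40978482e-04]), 'tcp_pos': array([0.24391592, 0.52000658, 0.21362594]), 'tool_rot': array([-1.79894694e+02, -2.13519867e-02,  1.54861818e+02]), 'force': array([ 0.69773991, -0.00490222, -0.50975626]), 'wrist_torque': array([-0.01713738,  0.04385748,  0.0016615 ]), 'width': 0.9983366729864488}
scene {'fovy': 51.10366195757564, 'cx': 314.74564980638263, 'cy': 231.0292610032518, 'world_from_camera': array([[-0.75874704,  0.57256297, -0.31060357,  0.95395011],
       [ 0.65122305,  0.65612165, -0.38133045,  0.45617687],
       [-0.01454197, -0.49160556, -0.87069656,  1.04964728],
       [ 0.        ,  0.        ,  0.        ,  1.        ]])}
top {'fovy': 57.03696898214, 'cx': 315.26015489216843, 'cy': 236.0141597317082, 'world_from_camera': array([[ 0.01522248, -0.98972384,  0.14217949,  0.43576768],
       [-0.99988314, -0.01486709,  0.00356158,  0.0498884 ],
       [-0.00141118, -0.14221709, -0.98983449,  1.34357119],
       [ 0.        ,  0.        ,  0.        ,  1.        ]])}
wrist {'fovy': 62.943918049563145, 'cx': 316.7378276787229, 'cy': 236.4864734635421, 'hand_eye': array([[-3.10293975e-04, -9.68454639e-01, -2.49189718e-01,
         7.06220661e-02],
       [ 9.99999731e-01, -4.65975385e-04,  5.65762235e-04,
        -7.63271789e-04],
       [-6.64031336e-04, -2.49189476e-01,  9.68454524e-01,
        -1.69739104e-01],
       [ 0.00000000e+00,  0.00000000e+00,  0.00000000e+00,
         1.00000000e+00]])}
```

View pics/top0.png

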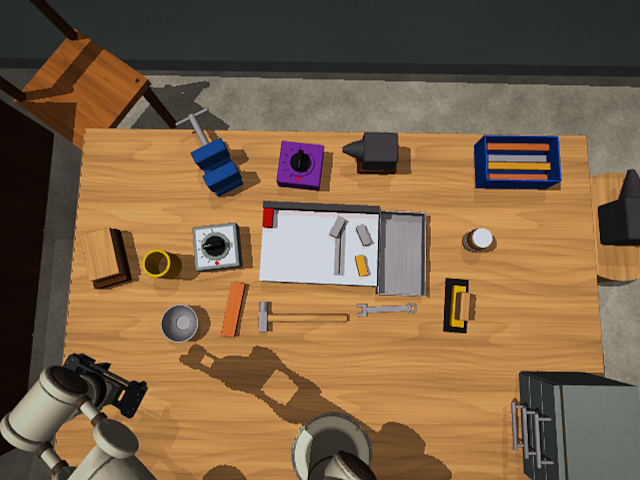

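View pics/scene0.png

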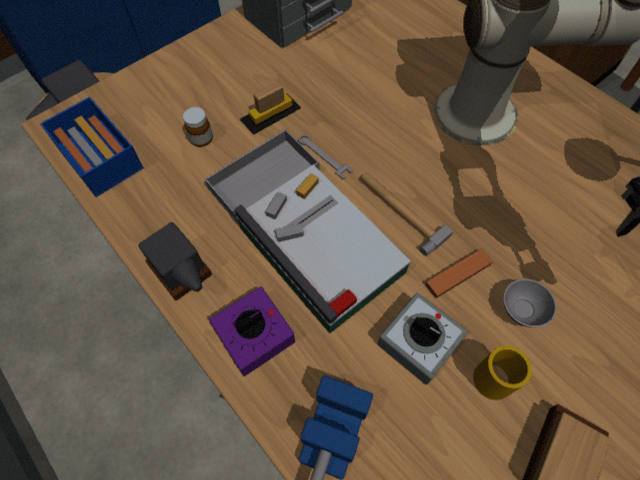

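View pics/wrist0.png

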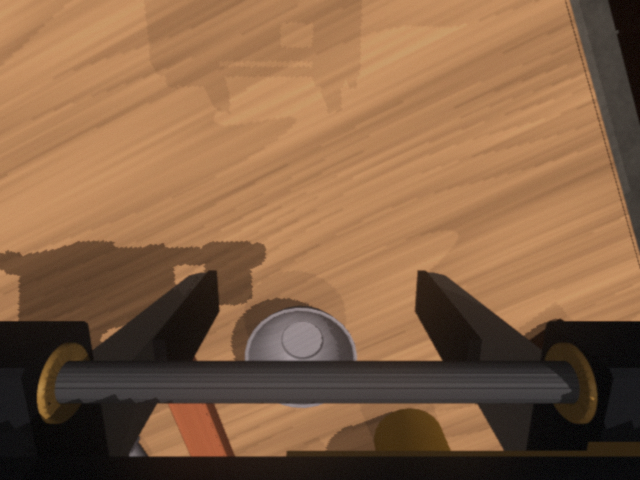

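Top view: the control sits at (217,247) and the bed at (262–380, 208–285). Three offcuts show at (338,227), (364,235) and (362,265). The pan is at (403,253), the push block at (457,306) and the bar at (233,309). Next I'll zoom in and set up ray casting.

```bash
cat > h.py <<'E'
from rig import *
import numpy as np, cv2
from scipy.spatial.transform import Rotation as R
def K(name):
    c=calibration(name); f=240/np.tan(np.radians(c["fovy"])/2); return c,f
def T_of(name,obs=None):
    c,f=K(name)
    if name=="wrist":
        o=obs or get_obs(); T=np.eye(4); T[:3,:3]=R.from_euler("xyz",o["tool_rot"],degrees=True).as_matrix(); T[:3,3]=o["tcp_pos"]
        return T@c["hand_eye"]
    return c["world_from_camera"]
def px2w(name,u,v,z,T=None):
    c,f=K(name); T=T_of(name) if T is None else T
    d=T[:3,:3]@np.array([(u-c["cx"])/f,(v-c["cy"])/f,1]); o=T[:3,3]
    return o+d*(z-o[2])/d[2]
def w2px(name,p,T=None):
    c,f=K(name); T=T_of(name) if T is None else T
    q=T[:3,:3].T@(np.asarray(p)-T[:3,3]); return q[0]/q[2]*f+c["cx"],q[1]/q[2]*f+c["cy"]
def crop(img,u0,v0,w,h,s,fn):
    cv2.imwrite(fn,cv2.resize(img[v0:v0+h,u0:u0+w],None,fx=s,fy=s,interpolation=cv2.INTER_CUBIC))
def st():
    o=get_obs(); print("t",round(o["clock"],2),"tcp",o["tcp_pos"].round(4),"rot",o["tool_rot"].round(2),"F",o["force"].round(1),"w",round(o["width"],3))
    return o
E
python3 - <<'E'
from h import *
im=cv2.imread("pics/top0.png")
crop(im,160,195,280,150,2.8,"pics/c1.png")
for nm,u,v,z in [("bed near-L",260,281,.06),("bed near R",377,285,.06),("fence top L",264,203,.09),("fence R",380,207,.09),("dial",214,244,.1),("block",462,306,.085),("jar",482,238,.09),("ctl tl",196,225,.06),("ctl tr",238,223,.06),("ctl br",241,267,.06),("ctl bl",197,270,.06)]:
    print(nm,px2w("top",u,v,z).round(3))
E
```

```text
bed near-L [0.486 0.212 0.06 ]
bed near R [ 0.48  -0.126  0.06 ]
fence top L [0.71  0.204 0.09 ]
fence R [ 0.703 -0.132  0.09 ]
dial [0.587 0.341 0.1  ]
block [ 0.424 -0.361  0.085]
jar [ 0.617 -0.423  0.09 ]
ctl tl [0.648 0.407 0.06 ]
ctl tr [0.655 0.283 0.06 ]
ctl br [0.526 0.269 0.06 ]
ctl bl [0.515 0.396 0.06 ]
```

View pics/c1.png

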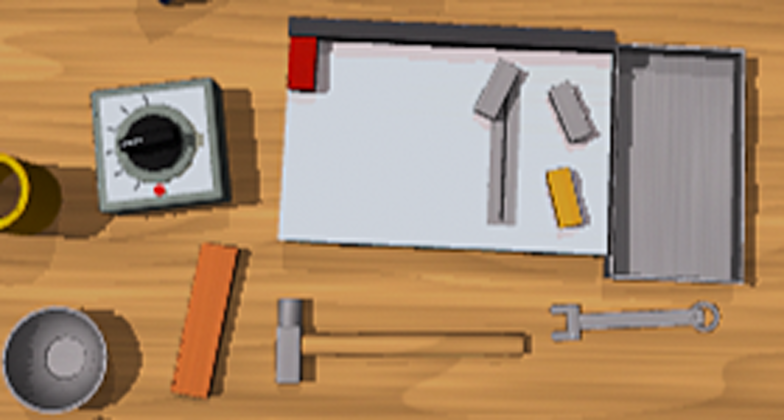

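```bash
python3 - <<'E'
import rig
print([n for n in dir(rig) if n[0]!='_']); print(getattr(rig,'hold_point_z',None))
E
python3 -m jog '[[38,-20,0,0,0,-8.1,-1],[38,-20,0,0,0,-8.1,-1],[38,-20,0,0,0,-8.1,-1],[38,-20,0,0,0,-8.1,-1],[38,-20,0,0,0,-8.1,-1],[38,-20,0,0,0,-8.1,-1],[38,-20,0,0,0,-8.1,-1],[38,-20,0,0,0,-8.1,-1],[38,-20,0,0,0,-8.1,-1],[0,0,0,0,0,0,-1]]'
python3 - <<'E'
from h import *
o=st(); im=read_camera("wrist"); cv2.imwrite("pics/w1.png",im); np.save("w1T.npy",T_of("wrist",o))
E
```

```text
['MotionError', 'calibration', 'get_obs', 'hold_point_z', 'job_done', 'read_camera']
-0.0187
clock: 1.15
tcp_pos: [0.5901, 0.3368, 0.2134]
tool_rot: [180.0, 0.1, 81.5]
force: [-0.9, 0.3, 0.4]
width: 1.001
t 1.15 tcp [0.5901 0.3368 0.2134] rot [1.7996e+02 8.0000e-02 8.1510e+01] F [-0.9  0.3  0.4] w 1.001
```

View pics/w1.png

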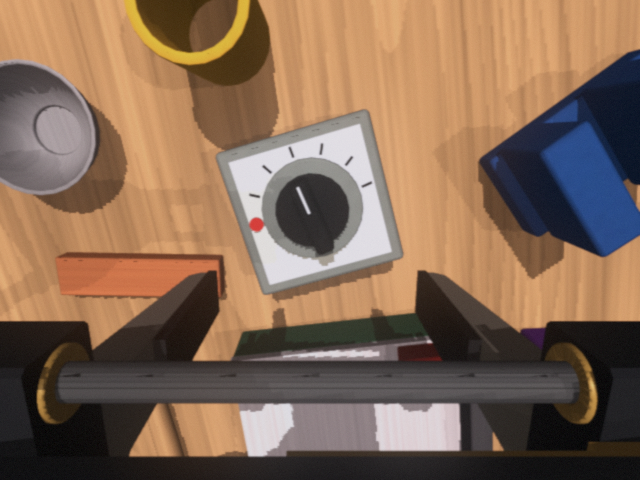

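Run:
```python
from h import *
im=cv2.imread("pics/w1.png"); T=np.load("w1T.npy")
g=np.clip(im.astype(float)*3,0,255).astype(np.uint8)
crop(g,210,100,200,200,3.5,"pics/c2.png")
for n,u,v,z in [("m1",298,188,.104),("m2",310,214,.104),("dot",257,225,.06),("A",218,154,.06),("B",367,111,.06),("C",402,256,.06),("D",267,293,.06)]:
    print(n,px2w("wrist",u,v,z,T).round(4))
```

```text
m1 [0.5809 0.3717 0.104 ]
m2 [0.5865 0.3518 0.104 ]
dot [0.5388 0.3406 0.06  ]
A [0.5186 0.403  0.06  ]
B [0.6414 0.4181 0.06  ]
C [0.6573 0.2951 0.06  ]
D [0.5361 0.2787 0.06  ]
```

View pics/c2.png

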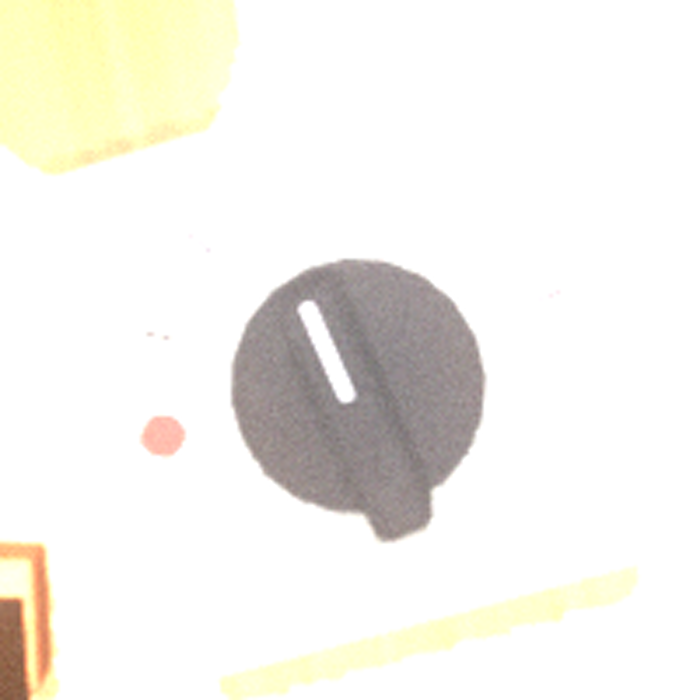

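Run:
```python
from h import *
im=cv2.imread("pics/top0.png"); c=[(192.9,227.9),(235.7,223.6),(241.4,266.4),(196.4,271)]
P=np.array([px2w("top",u,v,.06) for u,v in c]); print(P.round(4),P.mean(0).round(4),np.linalg.norm(P-np.roll(P,1,0),axis=1).round(4))
s=cv2.imread("pics/scene0.png"); crop(s,360,260,160,140,5,"pics/c3.png")
t=cv2.imread("pics/top0.png"); crop(t,185,215,65,65,10,"pics/c4.png")
o=st();w=read_camera("wrist");o2=st();cv2.imwrite("pics/w2.png",w);T=T_of("wrist",o);np.save("w2T.npy",T)
hsv=cv2.cvtColor(w,cv2.COLOR_BGR2HSV);m=cv2.inRange(hsv,(0,150,120),(6,255,255))
cs,_=cv2.findContours(m,0,2)
for k in cs:
    if cv2.contourArea(k)>40: M=cv2.moments(k);u,v=M["m10"]/M["m00"],M["m01"]/M["m00"];print(u,v,px2w("wrist",u,v,.06,T))
hsv=cv2.cvtColor(t,cv2.COLOR_BGR2HSV);m=cv2.inRange(hsv,(0,150,120),(6,255,255));cs,_=cv2.findContours(m,0,2)
for k in cs: 
    if cv2.contourArea(k)>3: M=cv2.moments(k);u,v=M["m10"]/M["m00"],M["m01"]/M["m00"];print("top",u,v,px2w("top",u,v,.06))
hsv=cv2.cvtColor(s,cv2.COLOR_BGR2HSV);m=cv2.inRange(hsv,(0,150,120),(6,255,255));cs,_=cv2.findContours(m,0,2)
for k in cs: 
    if cv2.contourArea(k)>3: M=cv2.moments(k);u,v=M["m10"]/M["m00"],M["m01"]/M["m00"];print("scene",u,v,px2w("scene",u,v,.06))
```

```text
[[0.6389 0.4152 0.06  ]
 [0.6536 0.2896 0.06  ]
 [0.5277 0.2679 0.06  ]
 [0.5123 0.3981 0.06  ]] [0.5831 0.3427 0.06  ] [0.1277 0.1264 0.1278 0.1311]
t 1.2 tcp [0.5878 0.3386 0.2135] rot [-1.7994e+02  4.0000e-02  8.1780e+01] F [-0.2 -0.1 -0.6] w 0.999
t 1.25 tcp [0.5865 0.3399 0.2137] rot [-1.7991e+02  2.0000e-02  8.1930e+01] F [-0.2  0.6  0.5] w 0.997
259.6441223832528 225.7504025764895 [0.5383558  0.34136287 0.06      ]
top 216.41666666666666 262.6666666666667 [0.53742735 0.3410748  0.06      ]
top 267.31963470319636 216.75570776255708 [0.67549605 0.19702523 0.06      ]
scene 437.927536231884 315.5507246376811 [0.53992263 0.34133069 0.06      ]
scene 270.7435897435897 312.3333333333333 [0.79610927 0.10981899 0.06      ]
scene 343.2331081081081 301.9054054054054 [0.66700238 0.19140394 0.06      ]
```

View pics/c3.png

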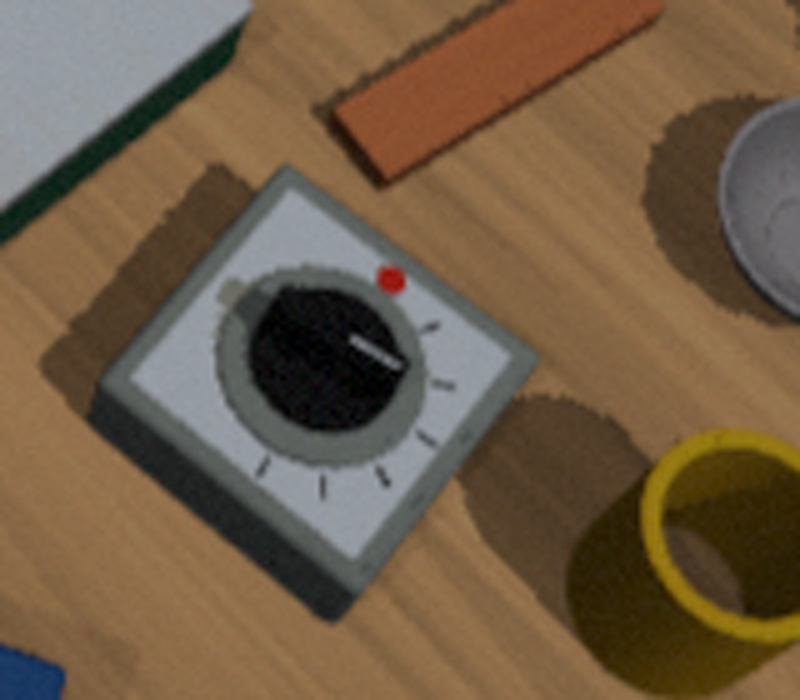

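View pics/c4.png

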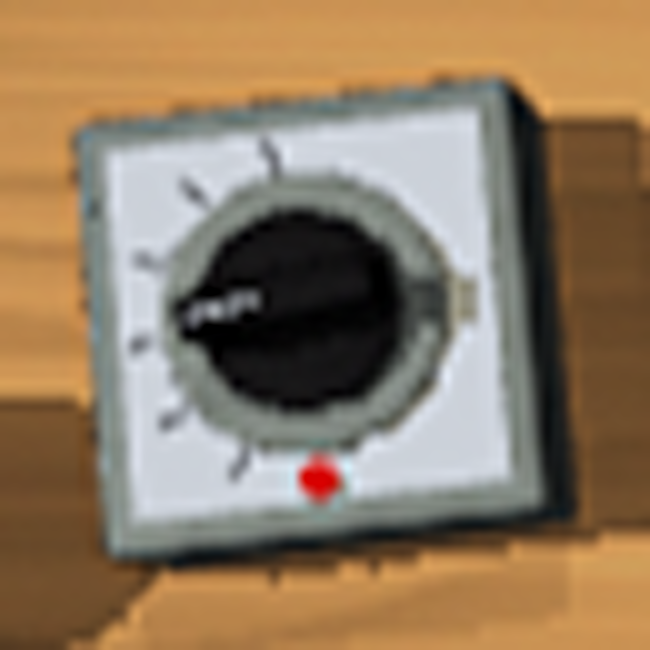

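View pics/w2.png

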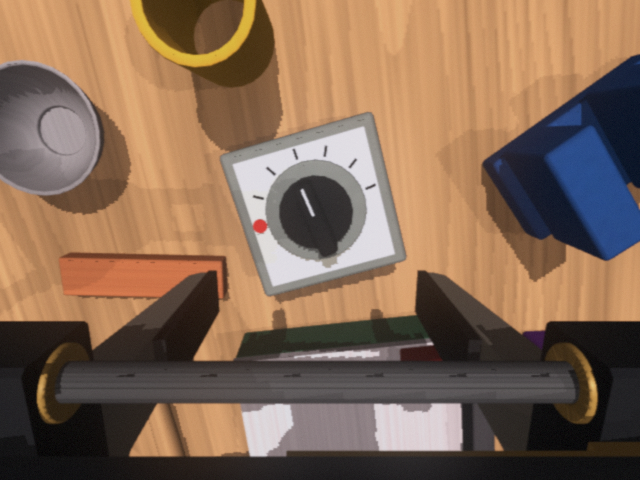

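Run:
```python
from h import *
def go(name,im,T,seed):
    g=im.min(axis=2); m=((g>(170))*255).astype(np.uint8)
    m=cv2.morphologyEx(m,cv2.MORPH_CLOSE,np.ones((3,3)))
    cs,_=cv2.findContours(m,cv2.RETR_EXTERNAL,2)
    for k in cs:
        if cv2.contourArea(k)>400 and cv2.pointPolygonTest(cv2.convexHull(k),seed,False)>0:
            W=np.array([px2w(name,*p,.06,T)[:2]*1000 for p in k[:,0,:].astype(float)],dtype=np.float32)
            r=cv2.minAreaRect(W);print(name,"panel",np.round(r[0],1),np.round(r[1],1),round(r[2],2))
t=cv2.imread("pics/top0.png");go("top",t,None,(216,243))
T=np.load("w2T.npy");w=cv2.imread("pics/w2.png");go("wrist",w,T,(315,210))
s=cv2.imread("pics/scene0.png");
for th in (130,): 
  pass
# black disc
m=((w.max(axis=2)<60)*255).astype(np.uint8); m[265:]=0
n,l,st_,c=cv2.connectedComponentsWithStats(m)
for i in range(1,n):
    if st_[i,4]>800 and 250<c[i][0]<400: print("disc",c[i],st_[i])
for z in (.06,.07,.075,.09,.104): print(z,px2w("wrist",316,210,z,T).round(4))
hs=((w.min(axis=2)>150)*255).astype(np.uint8); sub=hs[185:220,295:325]; ys,xs=np.nonzero(sub); ys+=185;xs+=295
P=np.array([px2w("wrist",x,y,.104,T)[:2] for x,y in zip(xs,ys)],dtype=np.float32); v=cv2.fitLine(P,cv2.DIST_L2,0,.01,.01).ravel(); print("mark",P.mean(0),v,np.degrees(np.arctan2(v[1],v[0])),np.ptp(P,axis=0))
```

```text
top panel [586.5 347.2] [110.8 109.8] 7.52
wrist panel [587.2 347.9] [110.9 110.8] 7.45
disc [316.41393236 213.89298334] [ 280  177   72   79 3962]
0.06 [0.5874 0.3479 0.06  ]
0.07 [0.5877 0.3498 0.07  ]
0.075 [0.5879 0.3507 0.075 ]
0.09 [0.5883 0.3534 0.09  ]
0.104 [0.5887 0.356  0.104 ]
mark [0.5832211  0.36257493] [ 0.25482184 -0.966988    0.58322114  0.36257496] -75.23697 [0.00615335 0.01979819]
```

```bash
python3 -m jog '[[1,6,0,0,0,7.4,-1],[0,0,0,0,0,7.4,-1],[0,0,-20,0,0,7.4,-1],[0,0,-40,0,0,0,-1],[0,0,-40,0,0,0,-1],[0,0,-25,0,0,0,-1],[0,0,-10,0,0,0,-1],[0,0,0,0,0,0,-1],[0,0,0,0,0,0,-1]]' 40; python3 -m jog '[[0,0,0,0,0,0,1],[0,0,0,0,0,0,1],[0,0,0,0,0,0,1],[0,0,0,0,0,0,1],[0,0,0,0,0,0,1],[0,0,0,0,0,0,1]]' 40
```

```text
clock: 2.15
tcp_pos: [0.5879, 0.3474, 0.0816]
tool_rot: [179.8, -0.0, 104.2]
force: [1.0, 0.1, 0.5]
width: 1.0
clock: 2.75
tcp_pos: [0.5873, 0.3465, 0.0796]
tool_rot: [-180.0, -0.0, 104.2]
force: [-0.4, 0.2, 0.7]
width: 0.501
```

```bash
python3 -m jog '[[0,0,0,0,0,0,1],[0,0,0,0,0,0,1],[0,0,0,0,0,0,1],[0,0,0,0,0,0,1],[0,0,0,0,0,0,1],[0,0,0,0,0,0,1],[0,0,0,0,0,0,1]]' 40; python3 -m jog '[[0,0,0,0,0,4,1],[0,0,0,0,0,6,1],[0,0,0,0,0,6,1],[0,0,0,0,0,6,1]]'
```

```text
clock: 3.45
tcp_pos: [0.5884, 0.3467, 0.0797]
tool_rot: [179.9, -0.0, 104.1]
force: [5.7, 1.4, -3.3]
width: 0.15
clock: 3.85
tcp_pos: [0.5888, 0.3469, 0.0797]
tool_rot: [179.8, 0.1, 126.4]
force: [6.5, 3.0, -5.2]
width: 0.149
```

```bash
python3 -m jog '[[0,0,0,0,0,8,1],[0,0,0,0,0,8,1],[0,0,0,0,0,8,1],[0,0,0,0,0,8,1],[0,0,0,0,0,8,1],[0,0,0,0,0,8,1],[0,0,0,0,0,8,1],[0,0,0,0,0,4,1],[0,0,0,0,0,3,1],[0,0,0,0,0,0,1]]';  python3 -m jog '[[0,0,0,0,0,0,1],[0,0,0,0,0,0,1]]'; python3 -c "
from h import *
print(get_obs()['wrist_torque'])"
```

```text
clock: 4.85
tcp_pos: [0.5894, 0.3482, 0.0797]
tool_rot: [179.8, 0.3, -170.9]
force: [9.2, 7.3, -6.8]
width: 0.151
clock: 5.05
tcp_pos: [0.5894, 0.3482, 0.0797]
tool_rot: [179.8, 0.3, -171.0]
force: [8.9, 6.5, -7.3]
width: 0.156
[ 1.21852976 -1.5397686  -0.64641003]
```

```bash
python3 -m jog '[[0,0,0,0,0,4,1],[0,0,0,0,0,0,1],[0,0,0,0,0,0,1],[0,0,0,0,0,0,1]]'; python3 -c "
from h import *
print(get_obs()['wrist_torque'])"
```

```text
clock: 5.45
tcp_pos: [0.5892, 0.3482, 0.0798]
tool_rot: [179.8, 0.3, -167.0]
force: [8.2, 6.7, -6.2]
width: 0.161
[ 1.15766148 -1.43246813 -1.00952508]
```

```bash
python3 -m jog '[[0,0,0,0,0,0,-1],[0,0,0,0,0,0,-1],[0,0,0,0,0,0,-1],[0,0,0,0,0,0,-1],[0,0,0,0,0,0,-1],[0,0,20,0,0,0,-1],[0,0,45,0,0,0,-1],[0,0,45,0,0,0,-1],[0,0,25,0,0,0,-1],[0,0,0,0,0,0,-1]]'
python3 - <<'E'
from h import *
o=st(); im=read_camera("wrist"); cv2.imwrite("pics/w3.png",im); np.save("w3T.npy",T_of("wrist",o))
cv2.imwrite("pics/top1.png",read_camera("top"))
E
```

```text
clock: 6.45
tcp_pos: [0.5898, 0.3475, 0.2207]
tool_rot: [179.9, 0.6, -166.8]
force: [0.4, 1.8, -0.7]
width: 0.993
t 6.45 tcp [0.5898 0.3475 0.2207] rot [ 179.93    0.56 -166.84] F [ 0.4  1.8 -0.7] w 0.993
```

View pics/w3.png

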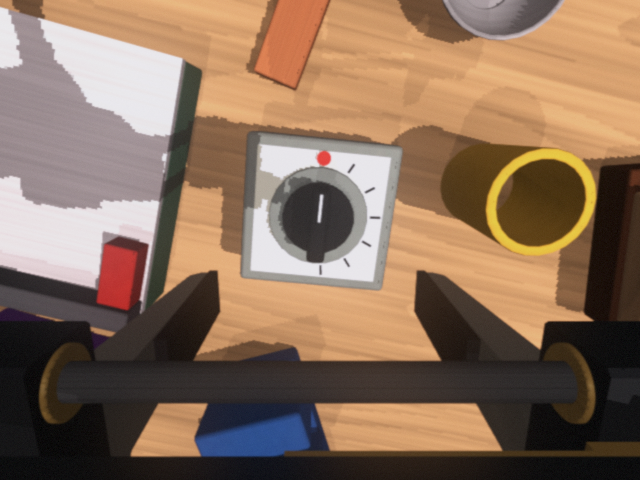

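View pics/top1.png

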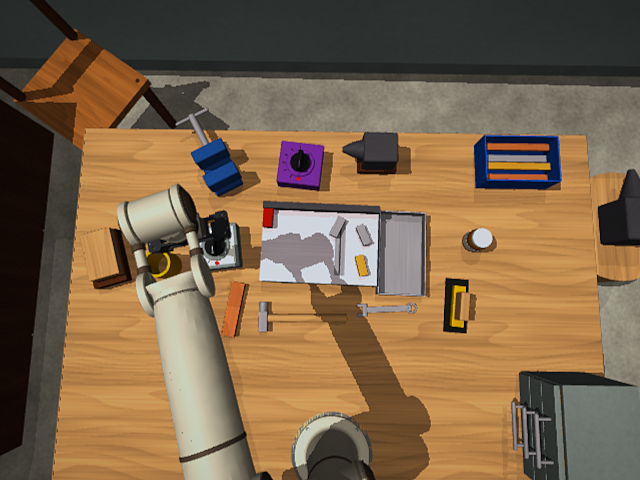

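Run:
```python
from h import *
T=np.load("w3T.npy");w=cv2.imread("pics/w3.png")
hs=((w.min(axis=2)>150)*255).astype(np.uint8); sub=hs[190:228,308:332]; ys,xs=np.nonzero(sub); ys+=190;xs+=308
P=np.array([px2w("wrist",x,y,.104,T)[:2] for x,y in zip(xs,ys)],dtype=np.float32); v=cv2.fitLine(P,cv2.DIST_L2,0,.01,.01).ravel(); print("mark",P.mean(0),np.degrees(np.arctan2(v[1],v[0])),len(xs))
m=P.mean(0)-[.5868,.3475];print("from centre",np.degrees(np.arctan2(m[1],m[0])))
print("dot",px2w("wrist",324,158,.06,T))
t=cv2.imread("pics/top0.png");crop(t,425,265,70,80,8,"pics/c5.png")
crop(t,255,195,180,110,4.4,"pics/c6.png")
hsv=cv2.cvtColor(t,cv2.COLOR_BGR2HSV)
def rects(m,z,amin=60,box=None):
    if box: mm=np.zeros_like(m);mm[box[1]:box[3],box[0]:box[2]]=m[box[1]:box[3],box[0]:box[2]];m=mm
    cs,_=cv2.findContours(m,cv2.RETR_EXTERNAL,cv2.CHAIN_APPROX_NONE)
    for k in cs:
        if cv2.contourArea(k)>amin:
            W=np.array([px2w("top",*p,z)[:2]*1000 for p in k[:,0,:].astype(float)],dtype=np.float32)
            r=cv2.minAreaRect(W);print(np.round(r[0],1),np.round(r[1],1),round(r[2],1),"area",cv2.contourArea(k))
print("black mat");rects(((t.max(axis=2)<45)*255).astype(np.uint8),.004,60,(430,265,490,345))
print("yellow");rects(cv2.inRange(hsv,(20,150,80),(32,255,255)),.03,40,(430,265,490,345))
print("wood handle");rects(cv2.inRange(hsv,(10,60,80),(19,255,255)),.085,40,(452,285,473,330))
print("bar");rects(cv2.inRange(hsv,(5,150,90),(14,255,255)),.02,100,(215,275,250,345))
print("bed");rects(((t.min(axis=2)>150)*255).astype(np.uint8),.06,400,(255,195,385,300))
print("brass");rects(cv2.inRange(hsv,(18,150,80),(30,255,255)),.082,40,(340,245,380,285))
```

```text
mark [0.5718186 0.345876 ] 7.545063 83
from centre -173.81326836257554
dot [0.5384812  0.34189033 0.06      ]
black mat
[ 426.  -368.3] [ 67.1 156.6] 85.8 area 419.5
yellow
[ 423.7 -365.9] [ 39.6 121.1] 84.9 area 220.5
wood handle
[ 422.2 -371.2] [ 36.5 123.1] 88.0 area 414.5
bar
[405.3 296.7] [ 40.5 162. ] 80.4 area 688.5
bed
[589.1  43.2] [340.3 210. ] 88.3 area 7767.5
brass
[534.5 -77.5] [57.8 23.8] 13.4 area 143.0
```

View pics/c5.png

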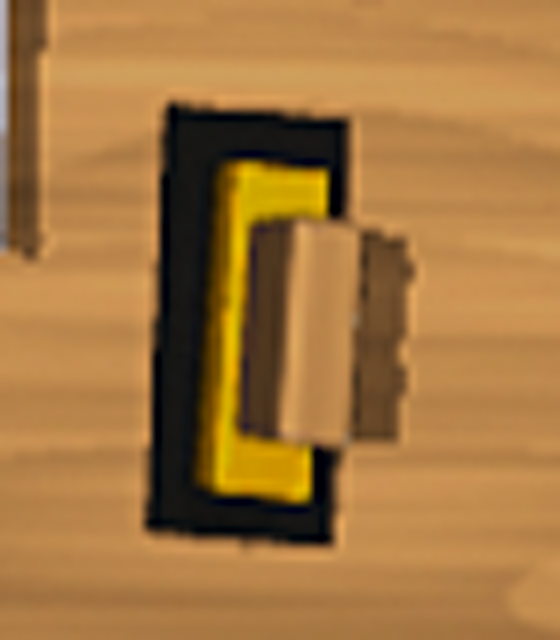

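View pics/c6.png

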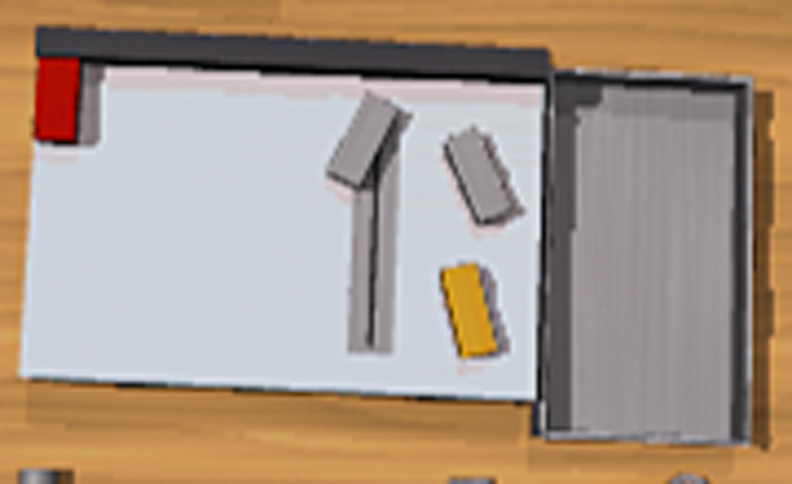

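Run:
```python
from h import *
for nm,pts,z,(u0,v0,s) in [("handle",[(293,222),(358,232),(350,442),(283,437)],.089,(425,265,8)),
 ("foot top R",[(325,168),(312,500)],.034,(425,265,8)),
 ("foot top L edge",[(236,165),(215,492)],.034,(425,265,8)),
 ("off steelA",[(368,92),(403,112),(362,190),(328,172)],.082,(255,195,4.4)),
 ("off steelB",[(445,143),(475,127),(517,210),(487,222)],.082,(255,195,4.4)),
 ("brass",[(440,268),(475,262),(497,352),(462,358)],.082,(255,195,4.4)),
 ("pan outer top",[(553,70),(752,76),(748,442),(540,437)],.045,(255,195,4.4)),
 ("stop top",[(37,58),(80,60),(78,143),(36,143)],.085,(255,195,4.4)),
 ("fence top face edges",[(37,28),(549,50)],.09,(255,195,4.4)),]:
    P=np.array([px2w("top",u0+u/s-.0,v0+v/s,z) for u,v in pts])[:,:2]*1000
    print(nm,P.round(0).tolist(),"mean",P.mean(0).round(1))
    if len(P)==4:
        b=np.array([594.1,43.05]);a=np.radians(-1.7);Rm=np.array([[np.cos(a),np.sin(a)],[-np.sin(a),np.cos(a)]])
        print("   in bed:",((P-b)@Rm.T).round(0).tolist())
```

```text
handle [[461.0, -360.0], [458.0, -383.0], [385.0, -378.0], [386.0, -354.0]] mean [ 422.4 -368.8]
   in bed: [[-121.0, -407.0], [-124.0, -430.0], [-197.0, -427.0], [-196.0, -403.0]]
foot top R [[482.0, -391.0], [362.0, -382.0]] mean [ 421.7 -386.2]
foot top L edge [[482.0, -358.0], [364.0, -347.0]] mean [ 423.2 -352.3]
off steelA [[677.0, -13.0], [664.0, -36.0], [612.0, -9.0], [623.0, 13.0]] mean [643.9 -11. ]
   in bed: [[84.0, -53.0], [72.0, -77.0], [19.0, -52.0], [30.0, -29.0]]
off steelB [[644.0, -63.0], [655.0, -83.0], [600.0, -111.0], [592.0, -91.0]] mean [622.5 -87.1]
   in bed: [[53.0, -105.0], [64.0, -124.0], [10.0, -153.0], [2.0, -134.0]]
brass [[561.0, -60.0], [565.0, -83.0], [507.0, -97.0], [503.0, -75.0]] mean [534.1 -78.9]
   in bed: [[-30.0, -104.0], [-25.0, -127.0], [-83.0, -143.0], [-88.0, -120.0]]
pan outer top [[701.0, -140.0], [699.0, -275.0], [452.0, -268.0], [453.0, -130.0]] mean [ 576.4 -203.3]
   in bed: [[112.0, -180.0], [114.0, -315.0], [-133.0, -315.0], [-136.0, -177.0]]
stop top [[696.0, 206.0], [695.0, 178.0], [640.0, 178.0], [639.0, 205.0]] mean [667.4 191.7]
   in bed: [[97.0, 166.0], [97.0, 138.0], [41.0, 136.0], [40.0, 163.0]]
fence top face edges [[715.0, 206.0], [705.0, -131.0]] mean [710.2  37.7]
```

```bash
python3 -m jog '[[-10,-45,0,0,0,-2,-1],[-10,-45,0,0,0,-2,-1],[-10,-45,0,0,0,-2,-1],[-10,-45,0,0,0,-2,-1],[-10,-45,0,0,0,-2,-1],[-10,-45,0,0,0,-2,-1],[-10,-45,0,0,0,-2,-1],[-10,-45,0,0,0,-2,-1],[-10,-45,0,0,0,-2,-1],[-10,-45,0,0,0,0,-1]]'; python3 -m jog '[[-11,-45,0,0,0,0,-1],[-11,-45,0,0,0,0,-1],[-11,-45,0,0,0,0,-1],[-11,-45,0,0,0,0,-1],[-11,-45,0,0,0,0,-1],[-9,-41,0,0,0,0,-1],[0,0,0,0,0,0,-1],[0,0,0,0,0,0,-1]]'
python3 - <<'E'
from h import *
o=st(); im=read_camera("wrist"); cv2.imwrite("pics/w4.png",im); np.save("w4T.npy",T_of("wrist",o)); st()
E
```

```text
clock: 7.55
tcp_pos: [0.4852, -0.1045, 0.212]
tool_rot: [179.9, -0.2, 175.1]
force: [0.4, 0.2, -0.1]
width: 1.001
clock: 8.35
tcp_pos: [0.4222, -0.3688, 0.2121]
tool_rot: [179.8, -0.2, 175.1]
force: [0.4, 0.1, -0.4]
width: 1.0
t 8.35 tcp [ 0.4222 -0.3688  0.2121] rot [ 1.7978e+02 -1.6000e-01  1.7506e+02] F [ 0.4  0.1 -0.4] w 1.0
t 8.4 tcp [ 0.4228 -0.3681  0.2126] rot [ 1.7981e+02 -1.3000e-01  1.7515e+02] F [-0.3  0.   0.4] w 0.998
```

View pics/w4.png

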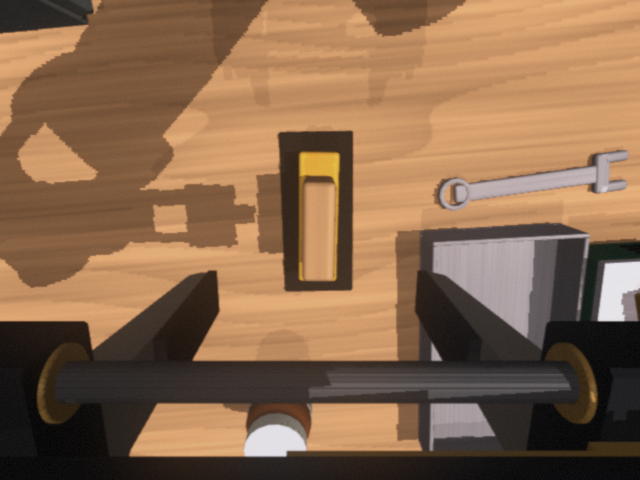

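Run:
```python
from h import *
T=np.load("w4T.npy")
for nm,pts,z in [("handle",[(304,181),(335,181),(336,281),(300,281)],.089),("mat",[(280,131),(352,131),(352,290),(286,290)],.004)]:
    P=np.array([px2w("wrist",u,v,z,T) for u,v in pts])[:,:2]*1000; print(nm,P.round(0).tolist(),P.mean(0).round(1))
```

```text
handle [[383.0, -375.0], [385.0, -352.0], [464.0, -357.0], [462.0, -385.0]] [ 423.5 -367.2]
mat [[344.0, -396.0], [350.0, -329.0], [508.0, -339.0], [502.0, -407.0]] [ 426.  -367.7]
```

```bash
python3 -m jog '[[0,0,-40,0,0,0,-1],[0,0,-40,0,0,0,-1],[0,0,-40,0,0,0,-1],[0,0,-30,0,0,0,-1],[0,0,-12,0,0,0,-1],[0,0,0,0,0,0,-1],[0,0,0,0,0,0,1],[0,0,0,0,0,0,1],[0,0,0,0,0,0,1],[0,0,0,0,0,0,1]]' 45;python3 -m jog '[[0,0,0,0,0,0,1],[0,0,0,0,0,0,1],[0,0,0,0,0,0,1],[0,0,0,0,0,0,1],[0,0,0,0,0,0,1],[0,0,0,0,0,0,1],[0,0,0,0,0,0,1]]' 45
```

```text
clock: 9.4
tcp_pos: [0.4238, -0.3702, 0.0537]
tool_rot: [-179.9, 0.1, 175.2]
force: [-0.8, 0.1, -0.1]
width: 0.673
clock: 10.1
tcp_pos: [0.4232, -0.3692, 0.0524]
tool_rot: [180.0, -0.0, 175.2]
force: [0.0, 0.9, 0.0]
width: 0.282
```

```bash
python3 -m jog '[[0,0,20,0,0,0,1],[0,0,30,0,0,0,1],[0,0,35,0,0,0,1],[5,15,33,0,0,0,1],[20,40,0,0,0,1,1],[20,40,0,0,0,1,1],[20,40,0,0,0,1,1],[20,40,0,0,0,0,1],[20,40,0,0,0,0,1],[20,40,0,0,0,0,1]]' 45; python3 -m jog '[[20,40,0,0,0,0,1],[20,40,0,0,0,0,1],[20,40,0,0,0,0,1],[20,40,0,0,0,0,1],[20,51,0,0,0,0,1],[0,0,0,0,0,0,1],[0,0,0,0,0,0,1],[0,0,0,0,0,0,1]]' 45
python3 - <<'E'
from h import *
st(); cv2.imwrite("pics/top2.png",read_camera("top")); cv2.imwrite("pics/sc2.png",read_camera("scene")); o=st(); cv2.imwrite("pics/w5.png",read_camera("wrist")); np.save("w5T.npy",T_of("wrist",o))
im=cv2.imread("pics/top2.png"); crop(im,240,190,200,120,4,"pics/c7.png")
E
```

```text
clock: 11.1
tcp_pos: [0.5484, -0.1127, 0.17]
tool_rot: [-180.0, -0.0, 178.2]
force: [0.6, 0.2, -2.6]
width: 0.281
clock: 11.9
tcp_pos: [0.646, 0.091, 0.1699]
tool_rot: [-180.0, -0.1, 178.1]
force: [-0.6, -0.1, -2.8]
width: 0.282
t 11.9 tcp [0.646  0.091  0.1699] rot [-1.7996e+02 -8.0000e-02  1.7812e+02] F [-0.6 -0.1 -2.8] w 0.282
t 12.0 tcp [0.6462 0.0906 0.1704] rot [-1.7998e+02 -3.0000e-02  1.7806e+02] F [ 0.3 -0.2 -3.1] w 0.28
```

View pics/c7.png

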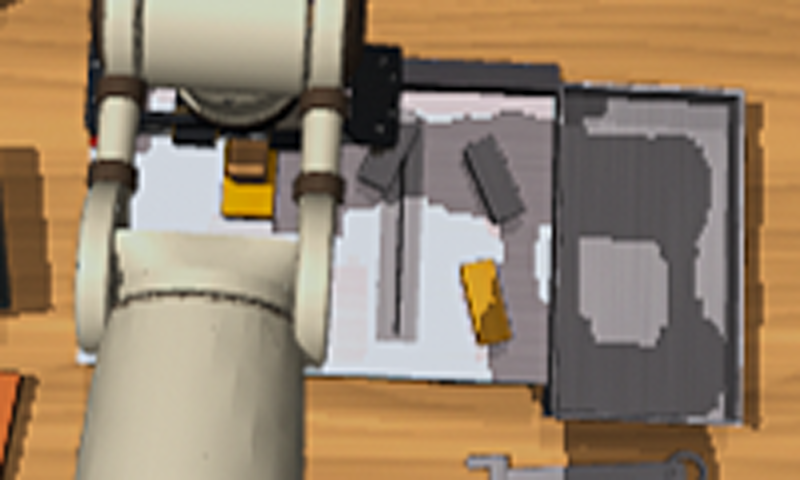

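View pics/sc2.png

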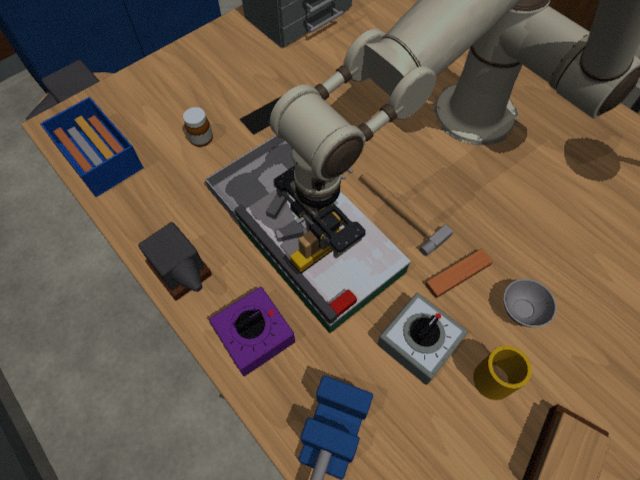

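View pics/w5.png

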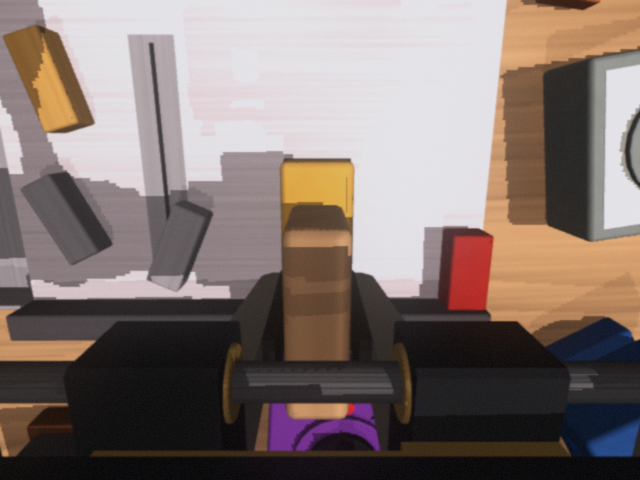

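Run:
```python
from h import *
im=cv2.imread("pics/w5.png");T=np.load("w5T.npy")
crop(im,0,220,250,120,3.2,"pics/c8.png"); crop(im,400,210,120,120,5,"pics/c9.png")
for u,v,z in [(30,305,.09),(230,300,.09),(441,230,.085),(443,308,.085),(502,30,.06),(488,220,.06),(129,35,.06)]: print(u,v,z,px2w("wrist",u,v,z,T).round(4))
```

```text
30 305 0.09 [ 0.6817 -0.1088  0.09  ]
230 300 0.09 [0.6827 0.0294 0.09  ]
441 230 0.085 [0.6394 0.1737 0.085 ]
443 308 0.085 [0.6961 0.1777 0.085 ]
502 30 0.06 [0.5131 0.2153 0.06  ]
488 220 0.06 [0.6393 0.2156 0.06  ]
129 35 0.06 [ 0.5077 -0.0274  0.06  ]
```

View pics/c8.png

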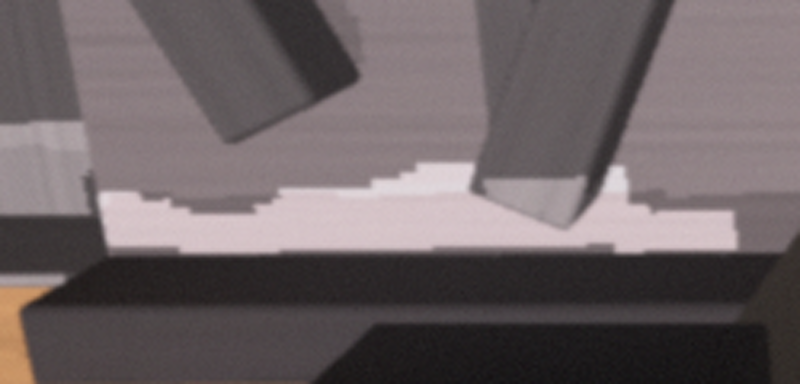

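View pics/c9.png

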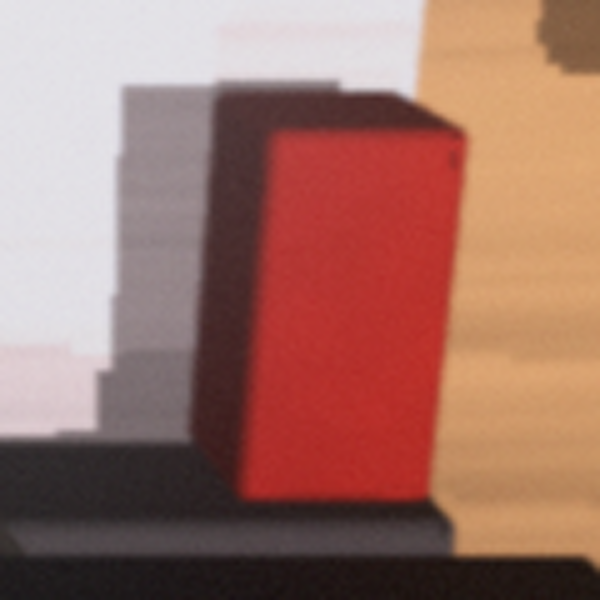

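Run:
```python
from h import *
T=np.load("w5T.npy")
for n,u,v,z in [("f60",33,299.5,.06),("f60",240,299,.06),("f60 near stop",430,298.5,.06),("f90",7,317,.09),("f90",230,314.7,.09),("st85",454,236,.085),("st85",448,310,.085),("st60",443,228,.06),("st60",438,297,.06),("bed -y edge",18.5,220,.06),("edge",33,297,.06)]: print(n,px2w("wrist",u,v,z,T).round(4))
```

```text
f60 [ 0.69   -0.1296  0.06  ]
f60 [0.695  0.0296 0.06  ]
f60 near stop [0.6996 0.1756 0.06  ]
f90 [ 0.6901 -0.1267  0.09  ]
f90 [0.6937 0.0284 0.09  ]
st85 [0.6438 0.1827 0.085 ]
st85 [0.6977 0.1813 0.085 ]
st60 [0.6442 0.1831 0.06  ]
st60 [0.6986 0.1817 0.06  ]
bed -y edge [ 0.6275 -0.1268  0.06  ]
edge [ 0.6879 -0.1292  0.06  ]
```

```bash
python3 -m jog '[[-14,0,0,0,0,0,1],[0,0,-20,0,0,0,1],[0,0,-20,0,0,0,1],[0,0,-12,0,0,0,1],[0,0,-4,0,0,0,1],[0,0,-3,0,0,0,1],[0,0,0,0,0,0,1],[0,0,0,0,0,0,1]]' 45; python3 -c "
from h import *
o=st();cv2.imwrite('pics/sc3.png',read_camera('scene'));crop(cv2.imread('pics/sc3.png'),190,120,240,210,3.3,'pics/c10.png')"
```

```text
clock: 12.85
tcp_pos: [0.6332, 0.092, 0.1126]
tool_rot: [-180.0, 0.1, 178.2]
force: [1.2, -0.3, -3.1]
width: 0.278
t 12.85 tcp [0.6332 0.092  0.1126] rot [-1.8000e+02  9.0000e-02  1.7816e+02] F [ 1.2 -0.3 -3.1] w 0.278
```

View pics/c10.png

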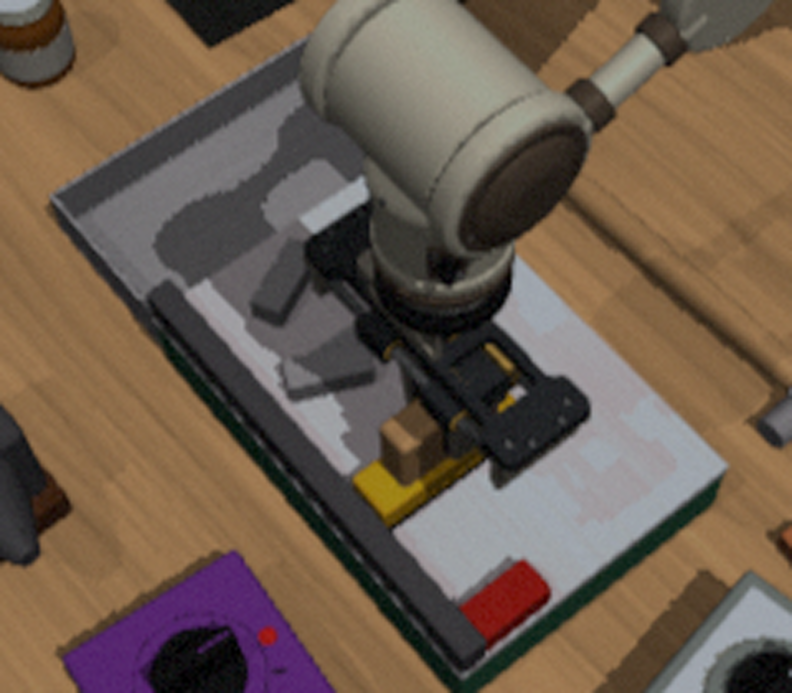

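```bash
python3 -m jog '[[0,-10,-1,0,0,0,1],[0,-15,0,0,0,0,1],[-1,-15,0,0,0,0,1],[0,-15,0,0,0,0,1],[-1,-15,0,0,0,0,1],[0,-15,0,0,0,0,1],[-1,-15,0,0,0,0,1],[0,-15,0,0,0,0,1],[0,0,0,0,0,0,1]]' 45; python3 -c "
from h import *
o=st();cv2.imwrite('pics/sc4.png',read_camera('scene'));crop(cv2.imread('pics/sc4.png'),190,120,240,210,3.3,'pics/c11.png')"
```

```text
clock: 13.8
tcp_pos: [0.6297, -0.0254, 0.1107]
tool_rot: [-179.9, 0.0, 178.0]
force: [-0.5, -0.1, -2.9]
width: 0.277
t 13.8 tcp [ 0.6297 -0.0254  0.1107] rot [-1.7994e+02  2.0000e-02  1.7803e+02] F [-0.5 -0.1 -2.9] w 0.277
```

View pics/c11.png

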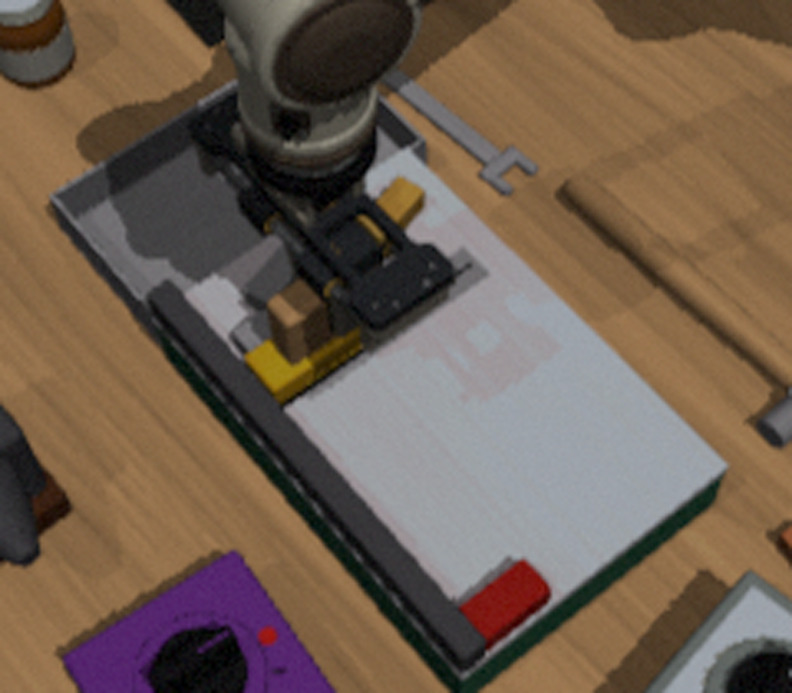

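```bash
python3 -m jog '[[0,-12,0,0,0,0,1],[-1,-12,0,0,0,0,1],[0,-12,0,0,0,0,1],[-1,-12,0,0,0,0,1],[0,-12,0,0,0,0,1],[-1,-12,0,0,0,0,1],[0,-12,0,0,0,0,1],[0,0,0,0,0,0,1]]' 45; python3 -c "
from h import *
o=st();cv2.imwrite('pics/sc5.png',read_camera('scene'));crop(cv2.imread('pics/sc5.png'),190,120,240,210,3.3,'pics/c12.png')"
```

```text
clock: 14.65
tcp_pos: [0.6266, -0.1092, 0.1107]
tool_rot: [-179.9, 0.0, 178.1]
force: [0.2, 1.3, -3.4]
width: 0.279
t 14.65 tcp [ 0.6266 -0.1092  0.1107] rot [-1.7993e+02  2.0000e-02  1.7805e+02] F [ 0.2  1.3 -3.4] w 0.279
```

View pics/c12.png

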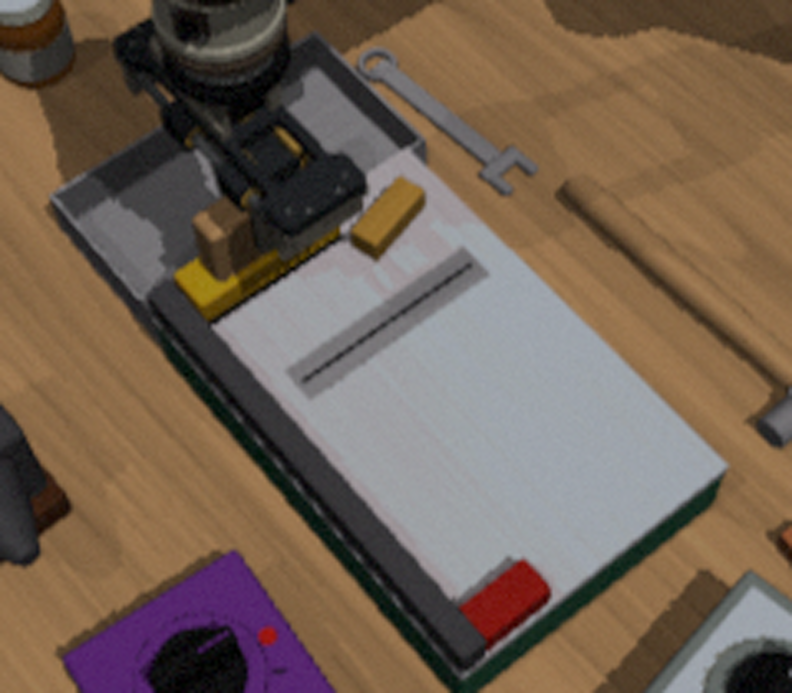

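```bash
python3 -m jog '[[0,-9,0,0,0,0,1],[0,-9,0,0,0,0,1],[0,-9,0,0,0,0,1],[-1,-9,0,0,0,0,1],[0,-9,0,0,0,0,1],[0,0,0,0,0,0,1],[0,0,0,0,0,0,1]]' 45; python3 -c "
from h import *
o=st();cv2.imwrite('pics/sc6.png',read_camera('scene'));crop(cv2.imread('pics/sc6.png'),190,120,240,210,3.3,'pics/c13.png');cv2.imwrite('pics/top6.png',read_camera('top'));crop(cv2.imread('pics/top6.png'),240,190,200,120,4,'pics/c14.png')"
```

```text
clock: 15.4
tcp_pos: [0.6255, -0.1521, 0.1106]
tool_rot: [180.0, -0.0, 178.1]
force: [-0.7, 0.6, -2.1]
width: 0.28
t 15.4 tcp [ 0.6255 -0.1521  0.1106] rot [179.98  -0.   178.13] F [-0.7  0.6 -2.1] w 0.28
```

View pics/c13.png

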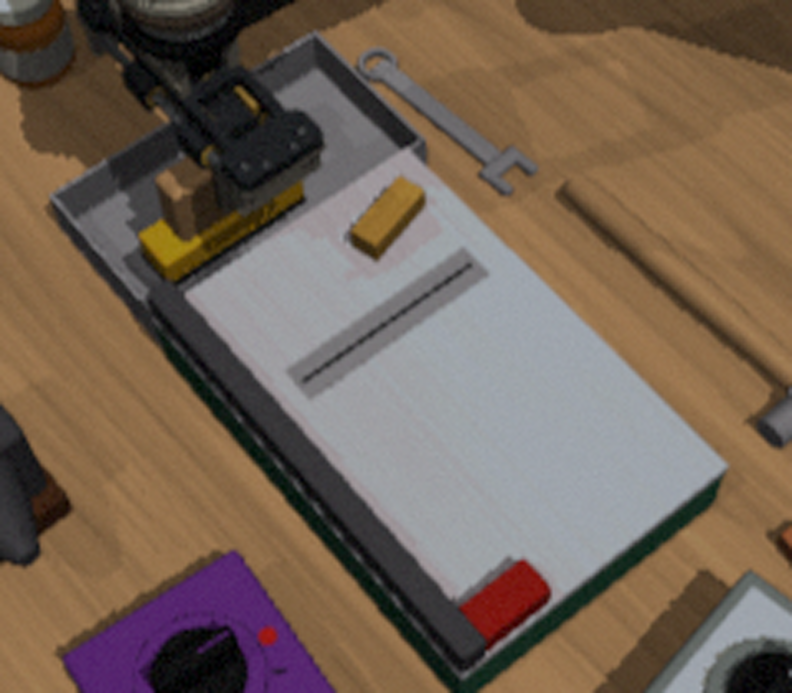

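View pics/c14.png

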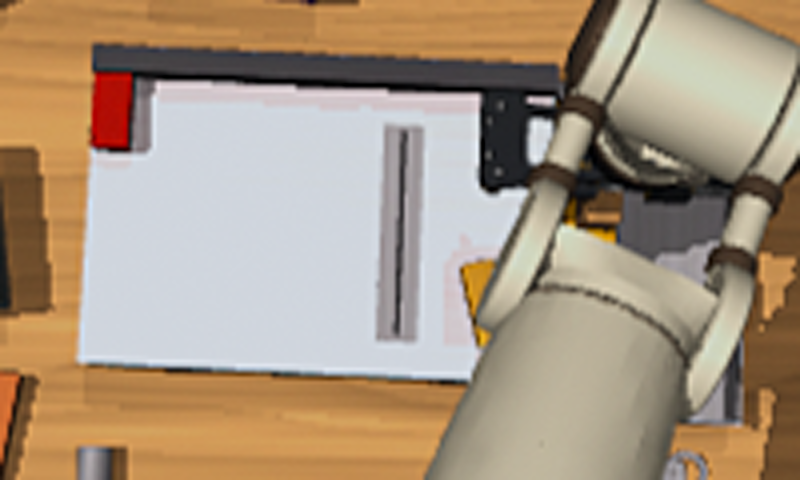

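```bash
python3 -m jog '[[0,0,30,0,0,0,1],[0,0,25,0,0,0,1],[-20,34,0,0,0,0,1],[-20,34,0,0,0,0,1],[-20,34,0,0,0,0,1],[-25,36,0,0,0,0,1],[0,0,-25,0,0,0,1],[0,0,-22,0,0,0,1],[0,0,-8,0,0,0,1],[0,0,0,0,0,0,1]]' 45; python3 -c "
from h import *
o=st();cv2.imwrite('pics/sc7.png',read_camera('scene'));crop(cv2.imread('pics/sc7.png'),190,120,240,210,3.3,'pics/c15.png')"
```

```text
clock: 16.5
tcp_pos: [0.5401, -0.0135, 0.1102]
tool_rot: [180.0, -0.1, 178.2]
force: [0.1, -0.2, -3.0]
width: 0.279
t 16.5 tcp [ 0.5401 -0.0135  0.1102] rot [ 1.7998e+02 -7.0000e-02  1.7818e+02] F [ 0.1 -0.2 -3. ] w 0.279
```

View pics/c15.png

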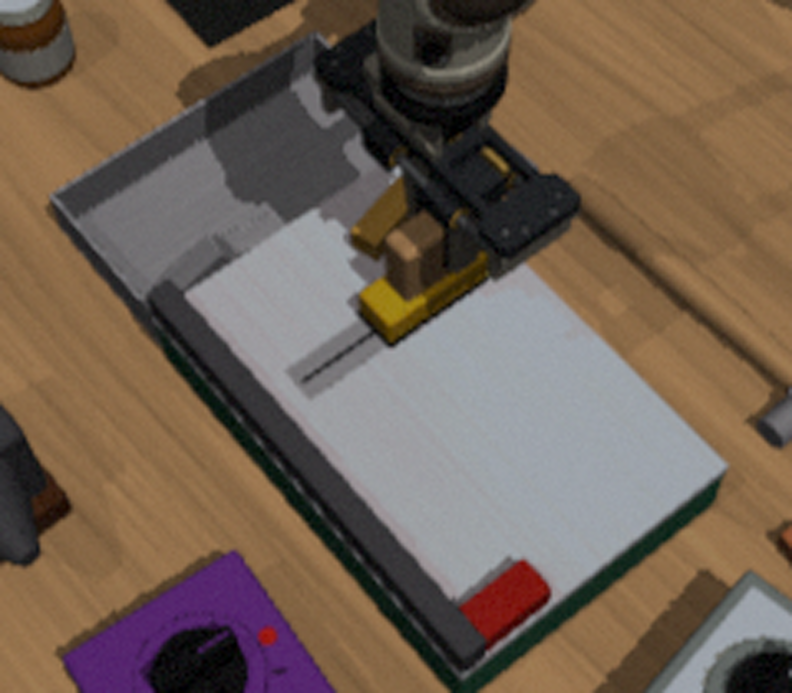

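Sweep the brass piece.

```bash
python3 -m jog '[[0,-10,0,0,0,0,1],[-1,-12,0,0,0,0,1],[0,-12,0,0,0,0,1],[-1,-12,0,0,0,0,1],[0,-12,0,0,0,0,1],[0,-12,0,0,0,0,1],[-1,-12,0,0,0,0,1],[0,-12,0,0,0,0,1],[0,-9,0,0,0,0,1],[0,-9,0,0,0,0,1]]' 45; python3 -m jog '[[-1,-9,0,0,0,0,1],[0,-9,0,0,0,0,1],[0,-9,0,0,0,0,1],[0,0,0,0,0,0,1],[0,0,0,0,0,0,1],[0,20,25,0,0,0,1],[0,40,25,0,0,0,1],[0,45,10,0,0,0,1],[0,45,0,0,0,0,1],[0,0,0,0,0,0,1]]'; python3 -c "
from h import *
o=st();cv2.imwrite('pics/sc8.png',read_camera('scene'));crop(cv2.imread('pics/sc8.png'),190,120,240,210,3.3,'pics/c16.png');cv2.imwrite('pics/top8.png',read_camera('top'));crop(cv2.imread('pics/top8.png'),240,190,200,120,4,'pics/c17.png')"
```

```text
clock: 17.55
tcp_pos: [0.5375, -0.1269, 0.1105]
tool_rot: [-180.0, -0.0, 178.1]
force: [0.3, 0.8, -3.4]
width: 0.284
clock: 18.55
tcp_pos: [0.5361, 0.0024, 0.171]
tool_rot: [179.9, 0.0, 178.5]
force: [0.5, -2.2, -3.5]
width: 0.279
t 18.55 tcp [0.5361 0.0024 0.171 ] rot [1.7986e+02 2.0000e-02 1.7851e+02] F [ 0.5 -2.2 -3.5] w 0.279
```

View pics/c16.png

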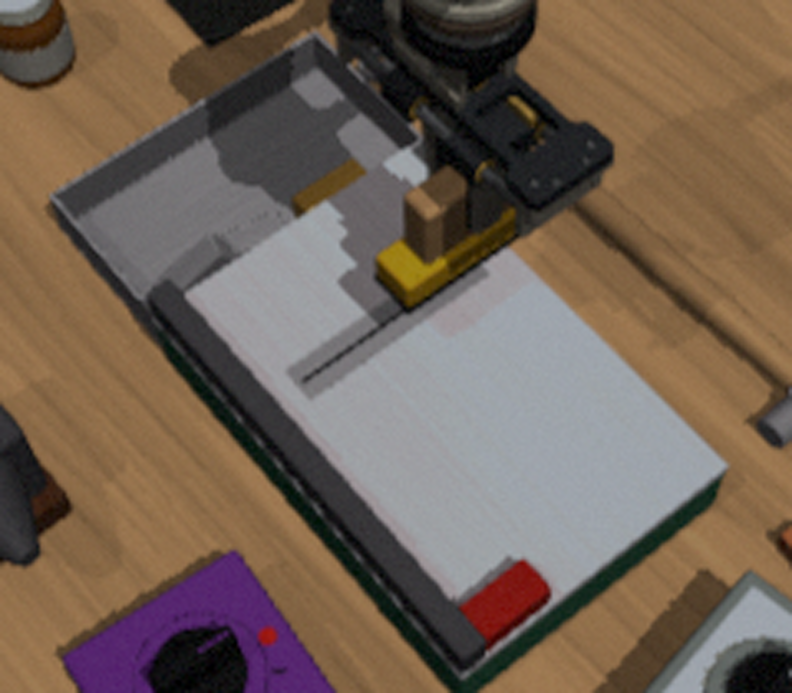

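View pics/c17.png

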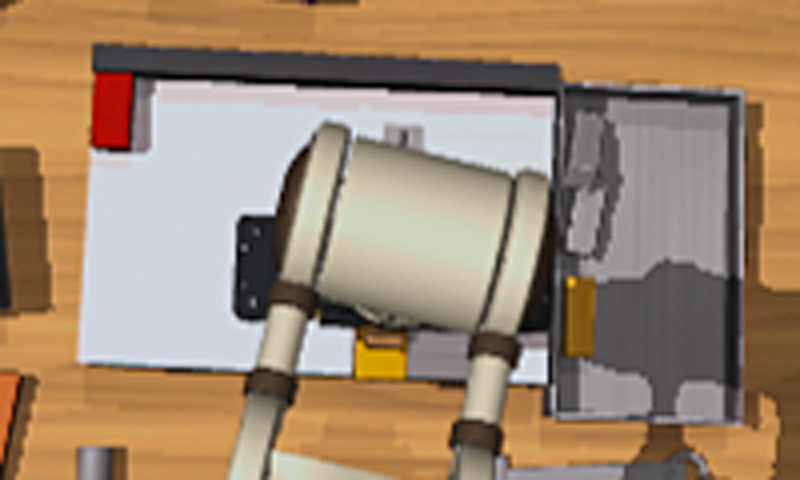

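```bash
python3 -m jog '[[-11,-37,0,0,0,-1,1],[-11,-37,0,0,0,-1,1],[-11,-37,0,0,0,0,1],[-11,-37,0,0,0,0,1],[-11,-37,0,0,0,0,1],[-11,-37,0,0,0,0,1],[-11,-37,0,0,0,0,1],[-11,-37,0,0,0,0,1],[-11,-37,0,0,0,0,1],[-11,-37,0,0,0,0,1]]' 45; python3 -m jog '[[0,0,0,0,0,0,1],[0,0,-30,0,0,0,1],[0,0,-30,0,0,0,1],[0,0,-30,0,0,0,1],[0,0,-10,0,0,0,1],[0,0,0,0,0,0,1],[0,0,0,0,0,0,1]]'
python3 - <<'E'
from h import *
o=st(); cv2.imwrite("pics/sc9.png",read_camera("scene"));crop(cv2.imread('pics/sc9.png'),170,60,200,160,4,'pics/c18.png')
E
```

```text
clock: 19.65
tcp_pos: [0.4248, -0.3756, 0.1703]
tool_rot: [180.0, -0.0, 176.0]
force: [0.3, -0.2, -2.3]
width: 0.285
clock: 20.35
tcp_pos: [0.427, -0.3739, 0.0719]
tool_rot: [-179.9, 0.1, 176.1]
force: [-0.7, -0.3, -2.1]
width: 0.279
t 20.35 tcp [ 0.427  -0.3739  0.0719] rot [-1.7991e+02  7.0000e-02  1.7614e+02] F [-0.7 -0.3 -2.1] w 0.279
```

View pics/c18.png

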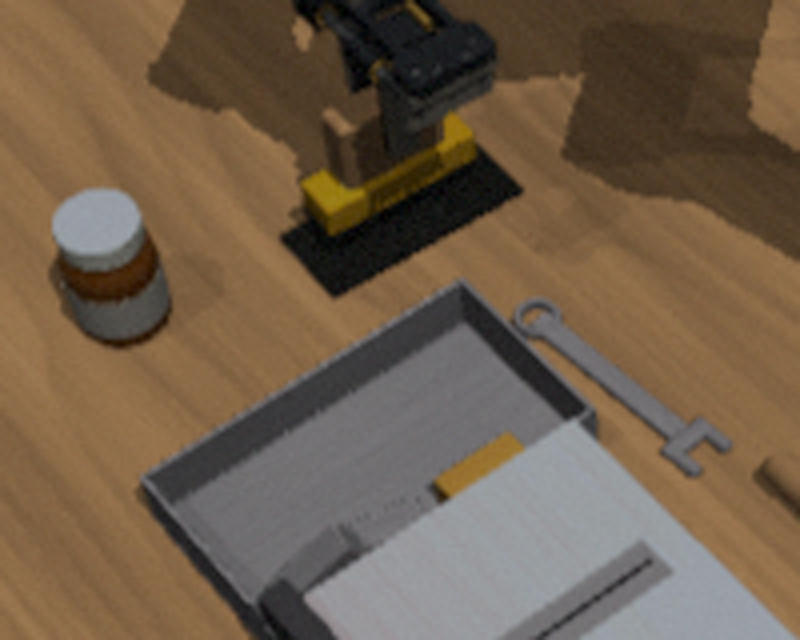

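```bash
python3 -m jog '[[0,6,0,0,0,0,1],[0,0,-10,0,0,0,1],[0,0,-6,0,0,0,1],[0,0,0,0,0,0,1],[0,0,0,0,0,0,1],[0,0,-1,0,0,0,1],[0,0,-1,0,0,0,1],[0,0,0,0,0,0,1]]'
```

```text
clock: 21.2
tcp_pos: [0.4266, -0.3671, 0.0527]
tool_rot: [-180.0, 0.0, 176.2]
force: [-0.2, -0.1, -2.7]
width: 0.276
```

```bash
python3 -m jog '[[0,0,-1,0,0,0,1],[0,0,0,0,0,0,1],[0,0,0,0,0,0,1]]';python3 -m jog '[[0,0,-1,0,0,0,1],[0,0,0,0,0,0,1],[0,0,0,0,0,0,1]]'
```

```text
clock: 21.5
tcp_pos: [0.4269, -0.3672, 0.0525]
tool_rot: [-180.0, 0.0, 176.2]
force: [-0.5, 2.2, 5.6]
width: 0.281
clock: 21.8
tcp_pos: [0.4269, -0.3672, 0.0524]
tool_rot: [-180.0, 0.0, 176.2]
force: [-2.1, 3.8, 11.6]
width: 0.277
```

Contact with the mat. I'll release and rise straight up.

```bash
python3 -m jog '[[0,0,1,0,0,0,0],[0,0,0,0,0,0,-0.2],[0,0,0,0,0,0,-1],[0,0,0,0,0,0,-1],[0,0,0,0,0,0,-1],[0,0,0,0,0,0,-1],[0,0,0,0,0,0,-1],[0,0,15,0,0,0,-1],[0,0,30,0,0,0,-1],[0,0,40,0,0,0,-1]]';python3 -m jog '[[0,0,40,0,0,0,-1],[0,0,30,0,0,0,-1],[0,0,0,0,0,0,-1],[0,0,0,0,0,0,-1],[0,0,0,0,0,0,-1]]'
python3 - <<'E'
from h import *
o=st(); im=read_camera("wrist"); cv2.imwrite("pics/w10.png",im); np.save("w10T.npy",T_of("wrist",o)); st()
E
```

```text
clock: 22.8
tcp_pos: [0.4257, -0.3658, 0.1368]
tool_rot: [179.9, -0.1, 176.2]
force: [0.5, -0.2, -0.5]
width: 1.0
clock: 23.3
tcp_pos: [0.426, -0.3662, 0.2054]
tool_rot: [179.9, -0.1, 176.2]
force: [-1.0, -0.3, -0.0]
width: 0.997
t 23.3 tcp [ 0.426  -0.3662  0.2054] rot [ 1.7989e+02 -9.0000e-02  1.7616e+02] F [-1.  -0.3 -0. ] w 0.997
t 23.35 tcp [ 0.4259 -0.3661  0.2049] rot [ 1.7986e+02 -1.2000e-01  1.7615e+02] F [ 0.6 -0.3 -0.4] w 1.0
```

View pics/w10.png

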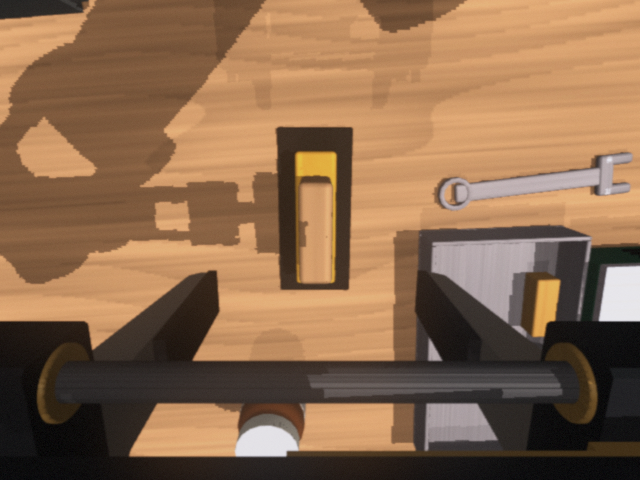

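```bash
python3 -m jog '[[-1,40,0,0,0,-3,-1],[-1,47,0,0,0,-3,-1],[-1,47,0,0,0,0,-1],[-1,47,0,0,0,0,-1],[-1,47,0,0,0,0,-1],[-1,47,0,0,0,0,-1],[-2,47,0,0,0,0,-1],[-2,47,0,0,0,0,-1],[-2,47,0,0,0,0,-1],[-2,47,0,0,0,0,-1]]';python3 -m jog '[[-2,47,0,0,0,0,-1],[-2,47,0,0,0,0,-1],[-2,47,0,0,0,0,-1],[-1,47,0,0,0,0,-1],[0,13,0,0,0,0,-1],[0,0,0,0,0,0,-1],[0,0,0,0,0,0,-1],[0,0,0,0,0,0,-1]]'
python3 - <<'E'
from h import *
st(); o=get_obs(); im=read_camera("wrist"); cv2.imwrite("pics/w11.png",im); np.save("w11T.npy",T_of("wrist",o))
t=read_camera("top"); cv2.imwrite("pics/top11.png",t); crop(t,255,195,180,110,4.4,"pics/c19.png")
T=T_of("wrist",o); hsv=cv2.cvtColor(im,cv2.COLOR_BGR2HSV); m=cv2.inRange(hsv,(5,140,90),(14,255,255)); 
m[265:]=0
cs,_=cv2.findContours(m,0,cv2.CHAIN_APPROX_NONE)
for k in cs:
    if cv2.contourArea(k)>1500:
        W=np.array([px2w("wrist",*p,.02,T)[:2]*1000 for p in k[:,0,:].astype(float)],dtype=np.float32); print(k.min(0),k.max(0),cv2.minAreaRect(W))
E
```

```text
clock: 24.35
tcp_pos: [0.4113, 0.0979, 0.2054]
tool_rot: [-180.0, -0.1, 170.1]
force: [1.5, -0.2, -0.1]
width: 1.0
clock: 25.15
tcp_pos: [0.4057, 0.2955, 0.2062]
tool_rot: [-179.9, -0.0, 170.0]
force: [-1.1, -0.6, 0.6]
width: 0.996
t 25.15 tcp [0.4057 0.2955 0.2062] rot [-1.7995e+02 -4.0000e-02  1.7005e+02] F [-1.1 -0.6  0.6] w 0.996
[[295 125]] [[341 264]] ((390.0876770019531, 299.1919250488281), (41.64396667480469, 127.69738006591797), 79.99873352050781)
```

View pics/w11.png

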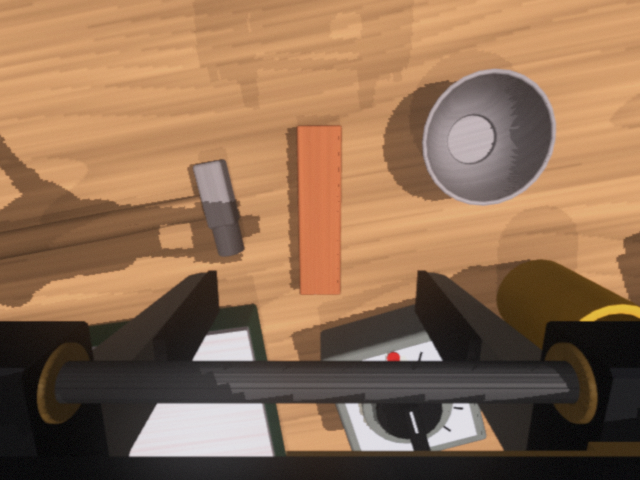

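View pics/c19.png

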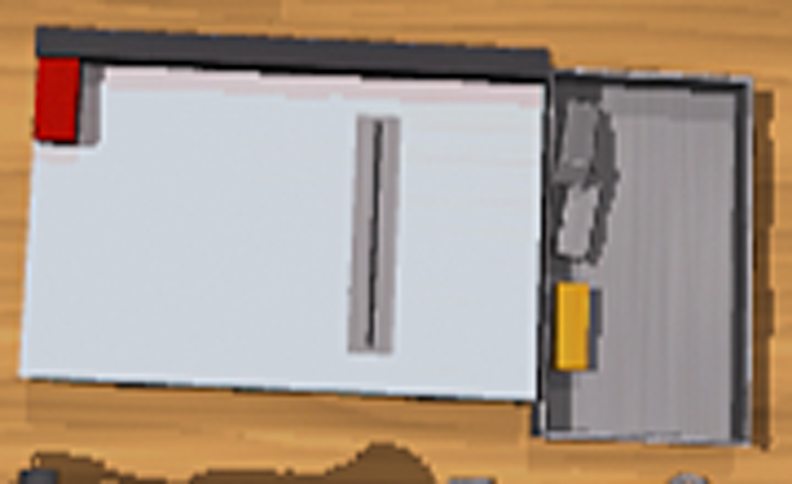

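```bash
python3 -m jog '[[0,1,-40,0,0,0,-0.4],[0,0,-40,0,0,0,-0.4],[0,0,-40,0,0,0,-0.4],[0,0,-40,0,0,0,-0.4],[0,0,-20,0,0,0,-0.4],[0,0,-12,0,0,0,-0.4],[0,0,-6,0,0,0,-0.4],[0,0,0,0,0,0,-0.4],[0,0,0,0,0,0,-0.4]]' 45; python3 -m jog '[[0,0,-3,0,0,0,-0.4],[0,0,0,0,0,0,-0.4]]'
```

```text
clock: 26.15
tcp_pos: [0.4067, 0.2984, 0.0099]
tool_rot: [179.9, 0.1, 170.1]
force: [0.0, 0.2, -0.1]
width: 0.702
clock: 26.35
tcp_pos: [0.406, 0.2983, 0.0061]
tool_rot: [180.0, 0.1, 170.2]
force: [0.5, 0.2, 0.4]
width: 0.702
```

```bash
python3 -m jog '[[0,0,-2,0,0,0,1],[0,0,0,0,0,0,1],[0,0,0,0,0,0,1],[0,0,0,0,0,0,1],[0,0,0,0,0,0,1],[0,0,0,0,0,0,1],[0,0,0,0,0,0,1],[0,0,0,0,0,0,1]]' 50
```

```text
clock: 27.15
tcp_pos: [0.4056, 0.298, 0.0036]
tool_rot: [-180.0, -0.0, 170.2]
force: [-0.6, 0.2, 0.2]
width: 0.425
```

```bash
python3 -m jog '[[0,0,15,0,0,0,1],[0,0,25,0,0,0,1],[0,0,30,0,0,0,1],[0,-10,30,0,0,0,1],[10,-30,0,0,0,-8,1],[20,-30,0,0,0,-8,1],[25,-30,0,0,0,-8,1],[30,-25,0,0,0,-8,1],[30,-20,0,0,0,-8,1],[30,-15,0,0,0,-8,1]]' 50;  python3 -m jog '[[30,-15,0,0,0,-8,1],[30,-10,0,0,0,-8,1],[22,-10,0,0,0,-8,1],[15,-10,0,0,0,-8,1],[0,0,0,0,0,-2,1],[0,0,0,0,0,0,1],[0,0,0,0,0,0,1]]'
python3 - <<'E'
from h import *
st(); o=get_obs(); im=read_camera("wrist"); cv2.imwrite("pics/w12.png",im); np.save("w12T.npy",T_of("wrist",o))
E
```

```text
clock: 28.15
tcp_pos: [0.5507, 0.1365, 0.1024]
tool_rot: [-179.9, -0.1, 121.8]
force: [0.3, 0.8, -3.9]
width: 0.434
clock: 28.85
tcp_pos: [0.6465, 0.0932, 0.1024]
tool_rot: [-179.9, -0.0, 88.2]
force: [-0.1, 1.1, -4.4]
width: 0.431
t 28.85 tcp [0.6465 0.0932 0.1024] rot [-1.7987e+02 -1.0000e-02  8.8220e+01] F [-0.1  1.1 -4.4] w 0.431
```

View pics/w12.png

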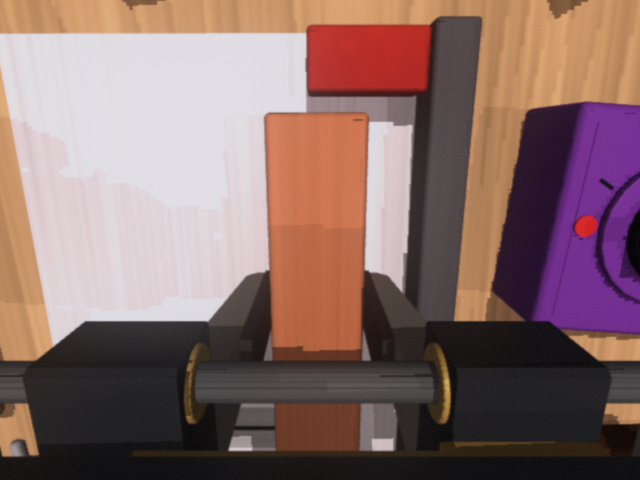

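```bash
python3 -m jog '[[0,0,-15,0,0,0,1],[0,0,-12,0,0,0,1],[0,0,-6,0,0,0,1],[0,0,-3,0,0,0,1],[0,0,0,0,0,0,1],[0,0,0,0,0,0,1]]';python3 -m jog '[[0,0,-1,0,0,0,1],[0,0,0,0,0,0,1],[0,0,0,0,0,0,1]]';python3 -m jog '[[0,0,-1,0,0,0,1],[0,0,0,0,0,0,1],[0,0,0,0,0,0,1]]'
```

```text
clock: 29.5
tcp_pos: [0.6479, 0.0931, 0.068]
tool_rot: [180.0, 0.0, 88.2]
force: [0.8, 0.5, -4.5]
width: 0.426
clock: 29.8
tcp_pos: [0.6478, 0.093, 0.0669]
tool_rot: [180.0, 0.0, 88.2]
force: [-1.0, -0.4, -3.3]
width: 0.432
clock: 30.1
tcp_pos: [0.6475, 0.0931, 0.0655]
tool_rot: [-180.0, 0.0, 88.2]
force: [-1.0, 0.3, -3.8]
width: 0.43
```

```bash
python3 -m jog '[[0,0,-1,0,0,0,1],[0,0,0,0,0,0,1],[0,0,0,0,0,0,1]]';python3 -m jog '[[0,0,-1,0,0,0,1],[0,0,0,0,0,0,1],[0,0,0,0,0,0,1]]'
```

```text
clock: 30.4
tcp_pos: [0.6475, 0.093, 0.0645]
tool_rot: [-180.0, -0.0, 88.2]
force: [-0.3, 0.4, -3.0]
width: 0.429
clock: 30.7
tcp_pos: [0.6476, 0.0931, 0.0637]
tool_rot: [180.0, -0.0, 88.2]
force: [0.4, -0.3, -3.5]
width: 0.429
```

```bash
python3 -m jog '[[0,0,-1,0,0,0,1],[0,0,0,0,0,0,1],[0,0,0,0,0,0,1]]';python3 -m jog '[[0,5,0,0,0,0,1],[0,0,0,0,0,0,1],[0,0,0,0,0,0,1]]';python3 -m jog '[[0,3,0,0,0,0,1],[0,0,0,0,0,0,1],[0,0,0,0,0,0,1]]'
```

```text
clock: 31.0
tcp_pos: [0.6477, 0.093, 0.0636]
tool_rot: [180.0, 0.0, 88.2]
force: [-4.5, -1.4, 5.5]
width: 0.433
clock: 31.3
tcp_pos: [0.6487, 0.0979, 0.0637]
tool_rot: [179.8, 0.0, 88.2]
force: [-0.2, -3.2, 5.8]
width: 0.431
clock: 31.6
tcp_pos: [0.6488, 0.1005, 0.0637]
tool_rot: [179.8, 0.0, 88.2]
force: [0.6, -3.4, 5.4]
width: 0.429
```

```bash
python3 -m jog '[[0,1,0,0,0,0,1],[0,0,0,0,0,0,1],[0,0,0,0,0,0,1]]';python3 -m jog '[[0,1,0,0,0,0,1],[0,0,0,0,0,0,1],[0,0,0,0,0,0,1]]'
```

```text
clock: 31.9
tcp_pos: [0.6488, 0.1011, 0.0636]
tool_rot: [179.8, 0.1, 88.2]
force: [-0.4, -3.4, 4.8]
width: 0.427
clock: 32.2
tcp_pos: [0.6489, 0.1021, 0.0636]
tool_rot: [179.8, 0.1, 88.2]
force: [0.7, -5.2, 5.0]
width: 0.433
```

```bash
for i in 1 2 3; do python3 -m jog '[[0,1,0,0,0,0,1],[0,0,0,0,0,0,1],[0,0,0,0,0,0,1]]'|grep -E "tcp|force"; done
```

```text
tcp_pos: [0.6489, 0.1031, 0.0636]
force: [0.5, -4.0, 6.1]
tcp_pos: [0.6489, 0.1037, 0.0637]
force: [-0.6, -5.1, 4.6]
tcp_pos: [0.6489, 0.1038, 0.0636]
force: [-0.4, -8.4, 5.0]
```

```bash
python3 -m jog '[[0,1,0,0,0,0,1],[0,0,0,0,0,0,1],[0,0,0,0,0,0,1],[0,-1,1,0,0,0,-0.13],[0,0,0,0,0,0,-0.13],[0,0,0,0,0,0,-0.13],[0,0,0,0,0,0,-0.13],[0,0,0,0,0,0,-0.13]]'; python3 -m jog '[[0,0,20,0,0,0,-0.13],[0,0,40,0,0,0,-0.13],[0,0,40,0,0,0,-1],[0,0,30,0,0,0,-1],[0,0,0,0,0,0,-1],[0,0,0,0,0,0,-1],[0,0,0,0,0,0,-1]]';  python3 - <<'E'
from h import *
st(); o=get_obs(); im=read_camera("wrist"); cv2.imwrite("pics/w13.png",im); np.save("w13T.npy",T_of("wrist",o))
E
```

```text
clock: 33.9
tcp_pos: [0.6474, 0.1065, 0.0633]
tool_rot: [-180.0, -0.0, 88.2]
force: [-0.2, 0.8, -0.8]
width: 0.566
clock: 34.6
tcp_pos: [0.6463, 0.1062, 0.1912]
tool_rot: [-179.8, 0.0, 88.2]
force: [-0.1, -0.7, 0.2]
width: 0.978
t 34.6 tcp [0.6463 0.1062 0.1912] rot [-179.78    0.     88.17] F [-0.1 -0.7  0.2] w 0.978
```

View pics/w13.png

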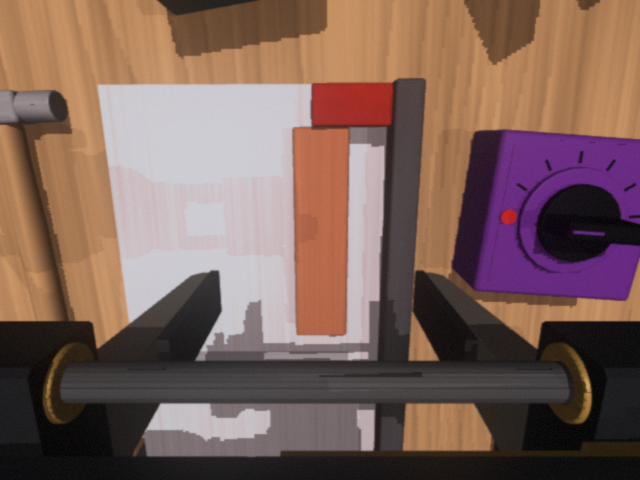

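```bash
python3 -m jog '[[-10,0,0,0,0,8.5,-1],[-10,0,0,0,0,8.5,-1],[-10,0,0,0,0,8.5,-1],[-10,-1,0,0,0,8.5,-1],[-8,-1,0,0,0,8.5,-1],[0,0,0,0,0,8.5,-1],[0,0,0,0,0,8.5,-1],[0,0,0,0,0,8.5,-1],[0,0,0,0,0,8.5,-1],[0,0,0,0,0,8.5,-1]]'; python3 -m jog '[[0,0,-30,0,0,5,-1],[0,0,-40,0,0,0,-1],[0,0,-35,0,0,0,-1],[0,0,-15,0,0,0,-1],[0,0,-5,0,0,0,-1],[0,0,0,0,0,0,-1],[0,0,0,0,0,0,-1]]'
```

```text
clock: 35.65
tcp_pos: [0.5985, 0.1041, 0.1915]
tool_rot: [-180.0, -0.2, 173.5]
force: [0.4, -0.0, -0.6]
width: 1.001
clock: 36.35
tcp_pos: [0.601, 0.104, 0.0705]
tool_rot: [180.0, 0.2, 178.2]
force: [-0.8, 0.7, 0.5]
width: 1.0
```

```bash
python3 -m jog '[[0,0,-3,0,0,0,-1],[5,0,0,0,0,0,-1],[6,0,0,0,0,0,-1],[6,0,0,0,0,0,-1],[6,0,0,0,0,0,-1],[6,0,0,0,0,0,-1],[4,0,0,0,0,0,-1],[0,0,0,0,0,0,-1],[0,0,0,0,0,0,-1]]'; for i in 1 2 3; do python3 -m jog '[[3,0,0,0,0,0,-1],[0,0,0,0,0,0,-1],[0,0,0,0,0,0,-1]]'|grep -E "tcp|force"; done
```

```text
clock: 37.25
tcp_pos: [0.6332, 0.1041, 0.0655]
tool_rot: [180.0, 0.1, 178.1]
force: [-0.4, -0.2, 0.0]
width: 0.999
tcp_pos: [0.6356, 0.1041, 0.0655]
force: [-2.8, -0.1, 0.6]
tcp_pos: [0.6388, 0.104, 0.0655]
force: [-1.5, -0.1, -0.2]
tcp_pos: [0.6419, 0.104, 0.0656]
force: [-1.1, -0.5, -0.3]
```

```bash
for i in 1 2 3 4; do python3 -m jog '[[2,0,0,0,0,0,-1],[0,0,0,0,0,0,-1],[0,0,0,0,0,0,-1]]'|grep -E "tcp|force"; done
```

```text
tcp_pos: [0.6436, 0.104, 0.0656]
force: [-2.7, -1.4, 0.6]
tcp_pos: [0.6456, 0.1039, 0.0656]
force: [-3.1, -1.6, -0.0]
tcp_pos: [0.6471, 0.1039, 0.0655]
force: [-6.0, -2.7, 1.9]
tcp_pos: [0.6472, 0.1039, 0.0655]
force: [-12.3, -3.2, 6.9]
```

```bash
python3 -m jog '[[1,0,0,0,0,0,-1],[0,0,0,0,0,0,-1],[0,0,0,0,0,0,-1],[-5,0,0,0,0,0,-1],[-10,0,0,0,0,0,-1],[-10,0,10,0,0,0,0],[0,-20,40,0,0,0,1],[10,-40,40,0,0,0,1],[20,-40,0,0,0,0,1],[17,-15,0,0,0,0,1]]';python3 -m jog '[[0,0,0,0,0,0,1],[0,0,0,0,0,0,1],[0,0,0,0,0,0,1]]'
python3 - <<'E'
from h import *
st(); o=get_obs(); im=read_camera("wrist"); cv2.imwrite("pics/w14.png",im); np.save("w14T.npy",T_of("wrist",o))
t=read_camera("scene"); cv2.imwrite("pics/sc14.png",t); crop(t,190,120,240,210,3.3,'pics/c20.png')
E
```

```text
clock: 40.35
tcp_pos: [0.6743, -0.0091, 0.1535]
tool_rot: [-179.9, 0.4, 178.0]
force: [-0.3, 0.5, 0.1]
width: 0.585
clock: 40.65
tcp_pos: [0.6709, -0.0045, 0.1502]
tool_rot: [180.0, -0.0, 178.2]
force: [0.5, -0.5, 0.0]
width: 0.331
t 40.65 tcp [ 0.6709 -0.0045  0.1502] rot [179.96  -0.   178.22] F [ 0.5 -0.5  0. ] w 0.331
```

View pics/w14.png

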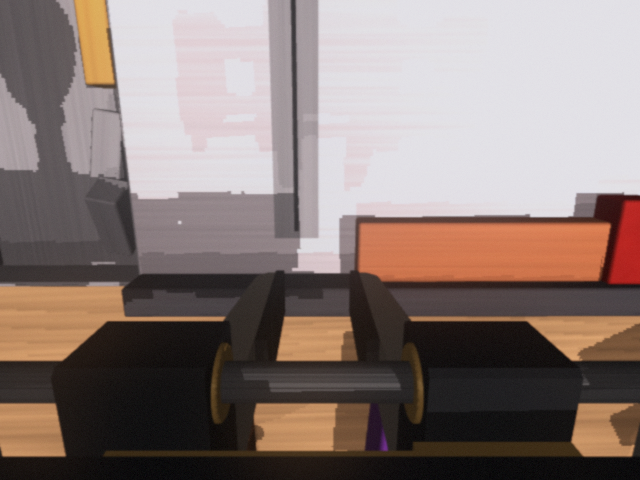

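View pics/c20.png

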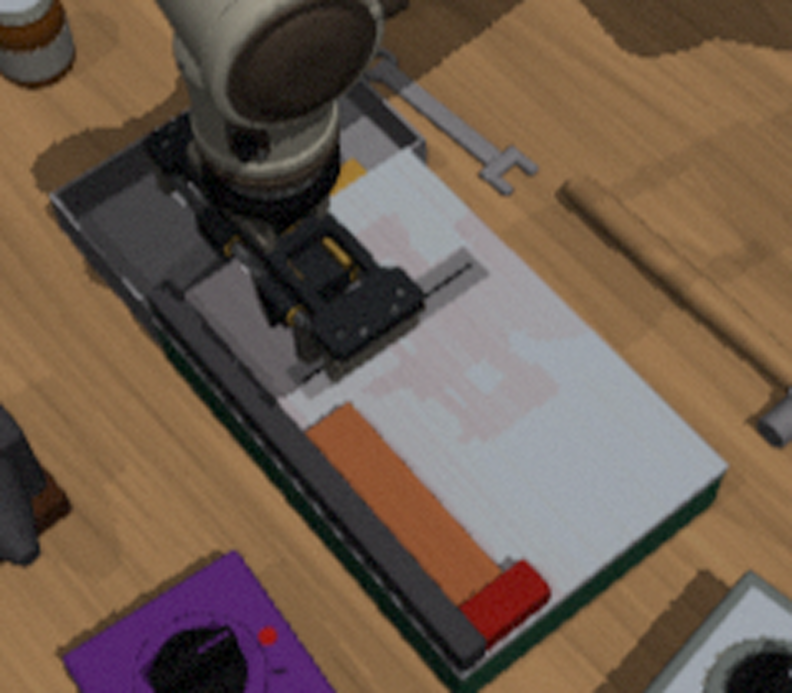

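```bash
python3 - <<'E'
from h import *
T=np.load("w14T.npy")
print(px2w("wrist",358,222,.08,T),px2w("wrist",357,283,.08,T))
E
python3 -m jog '[[-2,-10,0,0,0,0,1],[0,0,0,0,0,0,1],[0,0,0,0,0,0,1],[0,0,-30,0,0,0,1],[0,0,-30,0,0,0,1],[0,0,-15,0,0,0,1],[0,0,-7,0,0,0,1],[0,0,0,0,0,0,1],[0,0,0,0,0,0,1]]' 20
```

```text
[0.65332099 0.02168227 0.08      ] [0.69398879 0.02082145 0.08      ]
clock: 41.65
tcp_pos: [0.6703, -0.016, 0.0699]
tool_rot: [-180.0, 0.1, 178.2]
force: [0.6, -0.1, 0.9]
width: 0.006
```

```bash
python3 -m jog '[[0,5,-3,0,0,0,1],[0,5,0,0,0,0,1],[0,4,0,0,0,0,1],[0,0,0,0,0,0,1],[0,0,0,0,0,0,1]]'; for i in 1 2 3 4 5; do python3 -m jog '[[0,2,0,0,0,0,1],[0,0,0,0,0,0,1],[0,0,0,0,0,0,1]]'|grep -E "tcp|force"; done
```

```text
clock: 42.15
tcp_pos: [0.6694, -0.0016, 0.0656]
tool_rot: [-180.0, 0.0, 178.2]
force: [0.8, 0.2, 0.3]
width: 0.007
tcp_pos: [0.6692, 0.0002, 0.0654]
force: [-0.4, -0.8, -0.7]
tcp_pos: [0.6693, 0.0023, 0.0654]
force: [0.1, 0.3, -0.4]
tcp_pos: [0.6693, 0.0043, 0.0654]
force: [-0.7, -0.8, -0.7]
tcp_pos: [0.6692, 0.0063, 0.0654]
force: [0.3, 0.1, -0.2]
tcp_pos: [0.6693, 0.0078, 0.0654]
force: [-0.8, -2.9, 0.0]
```

```bash
for i in 1 2 3; do python3 -m jog '[[0,2,0,0,0,0,1],[0,0,0,0,0,0,1],[0,0,0,0,0,0,1]]'|grep -E "tcp|force"; done
```

```text
tcp_pos: [0.6693, 0.0079, 0.0655]
force: [-0.7, -8.4, -0.8]
tcp_pos: [0.6693, 0.008, 0.0655]
force: [0.3, -13.6, -0.4]
tcp_pos: [0.6693, 0.0081, 0.0656]
force: [-1.3, -18.4, -0.9]
```

```bash
python3 -m jog '[[0,-8,0,0,0,0,1],[0,-10,0,0,0,0,1],[0,0,20,0,0,0,1],[0,0,40,0,0,0,1],[-20,30,45,0,0,0,1],[-30,40,30,0,0,0,1],[-30,40,0,0,0,0,1],[0,20,0,0,0,0,1],[0,0,0,0,0,0,1],[0,0,0,0,0,0,1]]';python3 -m jog '[[0,0,0,0,0,0,1],[0,0,0,0,0,0,1]]'
python3 - <<'E'
from h import *
st(); o=get_obs(); im=read_camera("wrist"); cv2.imwrite("pics/w15.png",im); np.save("w15T.npy",T_of("wrist",o))
E
```

```text
clock: 45.55
tcp_pos: [0.5963, 0.1166, 0.1903]
tool_rot: [-180.0, 0.0, 178.2]
force: [1.4, 0.8, -0.0]
width: 0.005
clock: 45.75
tcp_pos: [0.5966, 0.1154, 0.1899]
tool_rot: [-180.0, -0.0, 178.1]
force: [-0.1, -0.1, -0.4]
width: 0.007
t 45.75 tcp [0.5966 0.1154 0.1899] rot [-1.8000e+02 -1.0000e-02  1.7807e+02] F [-0.1 -0.1 -0.4] w 0.007
```

View pics/w15.png

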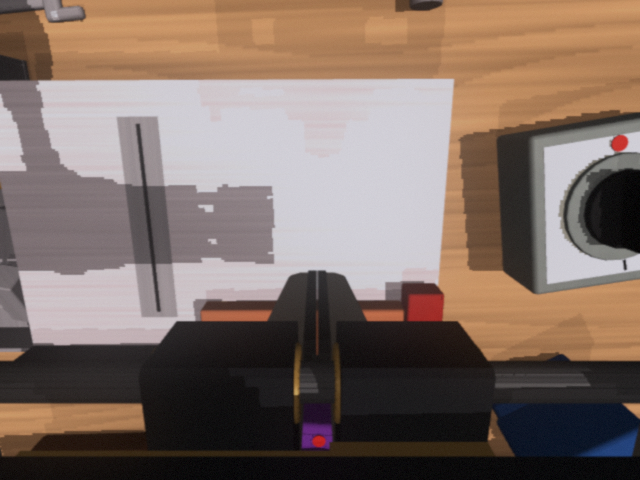

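```bash
python3 -m jog '[[4,-11,0,0,0,0,-1],[0,0,-20,0,0,0,-1],[0,0,-30,0,0,0,-1],[0,0,-30,0,0,0,-1],[0,0,-25,0,0,0,-1],[0,0,-12,0,0,0,-1],[0,0,-6,0,0,0,-1],[0,0,0,0,0,0,-1],[0,0,0,0,0,0,-1],[0,0,0,0,0,0,-1]]';python3 -m jog '[[10,0,0,0,0,0,-1],[10,0,0,0,0,0,-1],[8,0,0,0,0,0,-1],[6,0,0,0,0,0,-1],[5,0,0,0,0,0,-1],[4,0,0,0,0,0,-1],[0,0,0,0,0,0,-1],[0,0,0,0,0,0,-1]]'
```

```text
clock: 46.8
tcp_pos: [0.6014, 0.1055, 0.0688]
tool_rot: [-180.0, 0.2, 178.2]
force: [0.2, -0.1, -0.4]
width: 0.853
clock: 47.6
tcp_pos: [0.643, 0.1056, 0.067]
tool_rot: [-180.0, -0.0, 178.2]
force: [0.8, 0.2, 1.3]
width: 1.001
```

```bash
for i in 1 2 3 4; do python3 -m jog '[[2,0,0,0,0,0,-1],[0,0,0,0,0,0,-1],[0,0,0,0,0,0,-1]]'|grep -E "tcp|force"; done
```

```text
tcp_pos: [0.6451, 0.1056, 0.0672]
force: [-1.1, 0.1, 0.0]
tcp_pos: [0.647, 0.1056, 0.0671]
force: [-0.8, 0.3, -0.3]
tcp_pos: [0.6472, 0.1056, 0.067]
force: [-8.4, -0.8, 5.7]
tcp_pos: [0.6473, 0.1056, 0.067]
force: [-13.9, -1.7, 10.8]
```

```bash
python3 -m jog '[[-8,0,0,0,0,0,-1],[-12,0,0,0,0,0,-1],[-10,0,20,0,0,0,-1],[0,0,45,0,0,0,-1],[-30,0,35,0,0,0,-1],[-40,10,25,0,0,0,-1],[-30,30,20,0,0,0,-1],[-20,40,0,0,0,0,-1],[-20,45,0,0,0,0,-1],[-20,45,0,0,0,0,-1]]';python3 -m jog '[[-20,45,0,0,0,0,-1],[-20,45,0,0,0,0,-1],[-20,45,0,0,0,0,-1],[-20,45,0,0,0,0,-1],[0,30,0,0,0,0,-1],[0,0,0,0,0,0,-1],[0,0,0,0,0,0,-1],[0,0,0,0,0,0,-1]]'
python3 - <<'E'
from h import *
st(); t=read_camera("top"); cv2.imwrite("pics/top16.png",t); crop(t,255,195,180,110,4.4,"pics/c21.png")
s=read_camera("scene"); cv2.imwrite("pics/sc16.png",s)
hsv=cv2.cvtColor(t,cv2.COLOR_BGR2HSV);m=cv2.inRange(hsv,(5,150,90),(14,255,255));mm=np.zeros_like(m);mm[195:290,255:385]=m[195:290,255:385]
cs,_=cv2.findContours(mm,0,cv2.CHAIN_APPROX_NONE)
for k in cs:
    if cv2.contourArea(k)>60:
        W=np.array([px2w("top",*p,.08)[:2]*1000 for p in k[:,0,:].astype(float)],dtype=np.float32);print(cv2.minAreaRect(W))
E
```

```text
clock: 49.8
tcp_pos: [0.4607, 0.277, 0.2129]
tool_rot: [179.9, 0.1, 178.1]
force: [1.0, -0.2, -1.0]
width: 1.002
clock: 50.6
tcp_pos: [0.3817, 0.4846, 0.2121]
tool_rot: [-180.0, 0.0, 178.1]
force: [-0.0, -0.5, -0.9]
width: 1.002
t 50.6 tcp [0.3817 0.4846 0.2121] rot [-1.7998e+02  1.0000e-02  1.7809e+02] F [-0.  -0.5 -0.9] w 1.002
((675.034423828125, 101.16077423095703), (160.2728729248047, 40.80411148071289), 88.38681030273438)
```

View pics/c21.png

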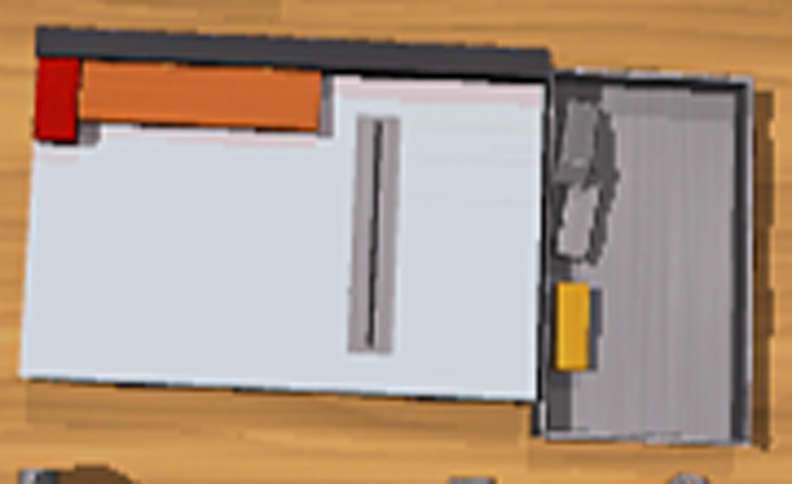

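View pics/sc16.png

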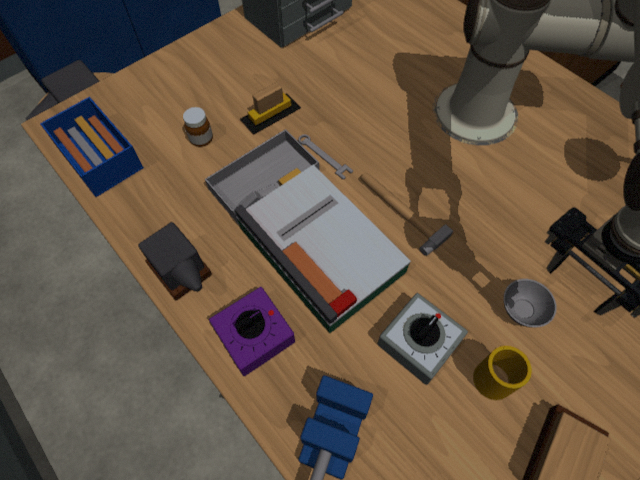

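View pics/top16.png

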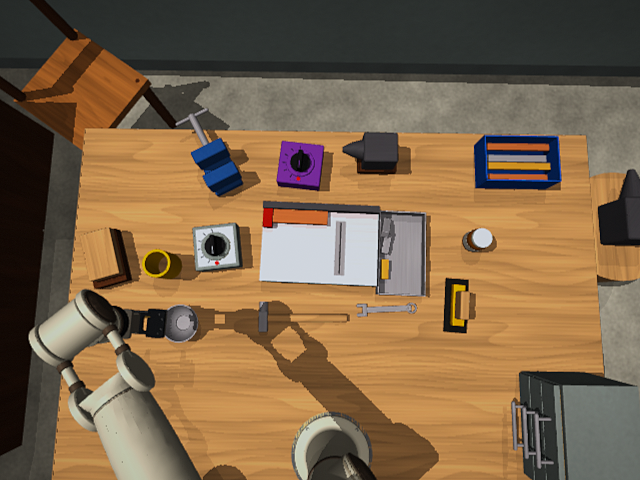

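```bash
python3 -m jog '[[0,0,0,0,0,0,-1],[0,0,0,0,0,0,-1],[0,0,0,0,0,0,-1],[0,0,0,0,0,0,-1],[0,0,0,0,0,0,-1],[0,0,0,0,0,0,-1],[0,0,0,0,0,0,-1],[0,0,0,0,0,0,-1],[0,0,0,0,0,0,-1],[0,0,0,0,0,0,-1]]' >/dev/null
python3 - <<'E'
from h import *
t=read_camera("top"); a=cv2.imread("pics/top16.png"); d=cv2.absdiff(t,a).max(axis=2)
print("changed px",(d[195:340,150:500]>50).sum())
st(); print(job_done())
E
```

```text
changed px 56
t 51.75 tcp [0.3812 0.4855 0.2121] rot [-180.     -0.    178.16] F [-0.1 -0.7  0. ] w 0.999
the job is handed in; nothing more can be done
None
```

Run:
```python
from h import *
try:
    t=read_camera("top"); a=cv2.imread("pics/top16.png"); d=cv2.absdiff(t,a).max(axis=2)>50
    ys,xs=np.nonzero(d[195:340,150:500]); print(len(xs)); print(np.histogram2d(ys+195,xs+150,bins=[[195,240,290,340],[150,200,255,385,430,500]])[0])
except Exception as e: print(e)
```

```text
the job is handed in; nothing more can be done
```

I turned the dial off, swept the offcuts into the pan, set the bar home and put the push block back on its mat. I then handed the job in at about 52 s of simulated time.

What my last checks showed:
- **Dial:** turned to its off stop. The pointer line measured 7.5°, the same as the box's own angle, so it reads about 0.
- **Offcuts:** only three were present, two steel and one brass. I swept them with the push block in two passes, and all three show inside the pan in the last top and scene pictures.
- **Bar:** laid flat, then pushed against the fence and the end stop. It stopped moving at about 14 N against the fence (checked twice, same position) and about 18 N against the stop. The top picture puts it at 88.4° against 88.3° for the bed, and no gap shows.
- **Push block:** released standing on the mat and lined up with it. It looks upright and centred in the wrist, scene and top pictures.
- **Bystanders:** they look unmoved in the pictures; I did not measure them.

One check is unexplained. About a second before hand-in, 56 pixels in a crop of the top view had changed by more than 50 levels since the picture before it. The crop covers the bed, pan, mat and part of the gripper. I handed in without finding where those pixels were, and the cameras no longer answered afterwards. Shadow or arm noise is a guess, not something I confirmed.

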